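# Clamp the reference soil core and rack the sample tubes by length

### The job

Set up the soil-core bench: lay the fat blue-capped core in the V-block so that it sits down fully and centred between the ends of the block, let go of it, then swing the hold-down arm down until its pad rests on the core. Sort all the white-capped sample tubes on the tray by length, each lying fully down in a groove of its own, long ones in the pink rack and short ones in the green rack. Leave the bottle, beaker and jar where they are.

Things in the scene. Friction and masses are not known exactly. Their poses are not given: they have to be found in the camera images.
- vee (a point): Middle of the aluminium V-block (90 degree V, two supports 18 mm long centred 31 mm either side of the middle, open gap of 44 mm between them for fingers) on a grey base plate 180 x 90 mm: the point where the centre of the blue-capped core lies when seated, 53 mm above the bench, 28 mm above the bottom of the V. x runs along the groove towards the hinge, z up. The station stands anywhere within some cm and is turned somewhat.
- hinge (a point): Pivot of the hold-down arm, in a dark steel fork at the far end of the V-block: 80 mm along +x from the middle of the vee and 36 mm above the seated core centre. Pivot axis is the y axis.
- clamp (a joint): Angle of the steel hold-down arm (rad): about 1.57 stands straight up, starts open at 1.5 to 1.85 (stop 1.9), grows as it opens; 0 = level, lying over the groove towards -x with its black rubber pad just resting on the seated blue-capped core. With nothing in the V it would go on to -0.12. A stiff hinge (about 0.22 N m): the arm stays where it is left. While it is up, it stands as a 260 mm high obstacle on the far side of the V-block.
- clamp_knob (a point): Centre of the orange ball knob, 24 mm diameter, at the tip of the hold-down arm, 170 mm from the pivot. The arm is a bar 16 mm wide and 12 mm thick. The knob can be pinched across the arm and led round its arc.
- ref_c (a point): Centre of the fat core tube with dark BLUE hexagonal end caps: brown tube of soil core with faint bands, 40 mm diameter, 110 mm long over the caps, about 0.22 kg; caps 12 mm long, 44 mm across flats. x is its long axis.
- long1_c (a point): Centre of a LONG slim sample tube with white hexagonal end caps: brown tube of soil core with faint bands, 28 mm diameter, 140 mm long over the caps, about 0.16 kg; caps 12 mm long, 34 mm across flats (it does not roll). x is its long axis. May be absent.
- long2_c (a point): Centre of a LONG slim sample tube with white hexagonal end caps: brown tube of soil core with faint bands, 28 mm diameter, 140 mm long over the caps, about 0.16 kg; caps 12 mm long, 34 mm across flats (it does not roll). x is its long axis. May be absent.
- long3_c (a point): Centre of a LONG slim sample tube with white hexagonal end caps: brown tube of soil core with faint bands, 28 mm diameter, 140 mm long over the caps, about 0.16 kg; caps 12 mm long, 34 mm across flats (it does not roll). x is its long axis. May be absent.
- short1_c (a point): Centre of a SHORT slim sample tube with white hexagonal end caps: brown tube of soil core with faint bands, 28 mm diameter, 95 mm long over the caps, about 0.11 kg; caps 12 mm long, 34 mm across flats (it does not roll). x is its long axis. May be absent.
- short2_c (a point): Centre of a SHORT slim sample tube with white hexagonal end caps: brown tube of soil core with faint bands, 28 mm diameter, 95 mm long over the caps, about 0.11 kg; caps 12 mm long, 34 mm across flats (it does not roll). x is its long axis. May be absent.
- pink_g0 (a point): Pink rack, V-groove 0 of 3 side by side 62 mm apart along y, for long tubes: the point where the centre of a seated tube lies, 32 mm above the bench. x runs along the groove, z up. Each groove has V supports from 26 to 52 mm either side of the middle (tops 2 mm below the tube centre height), an open gap between them for fingers over a floor 6 mm thick, and end walls 30 mm high that leave 6 mm beyond each end of the tube.
- pink_g1 (a point): Pink rack, V-groove 1 of 3 side by side 62 mm apart along y, for long tubes: the point where the centre of a seated tube lies, 32 mm above the bench. x runs along the groove, z up. Each groove has V supports from 26 to 52 mm either side of the middle (tops 2 mm below the tube centre height), an open gap between them for fingers over a floor 6 mm thick, and end walls 30 mm high that leave 6 mm beyond each end of the tube.
- pink_g2 (a point): Pink rack, V-groove 2 of 3 side by side 62 mm apart along y, for long tubes: the point where the centre of a seated tube lies, 32 mm above the bench. x runs along the groove, z up. Each groove has V supports from 26 to 52 mm either side of the middle (tops 2 mm below the tube centre height), an open gap between them for fingers over a floor 6 mm thick, and end walls 30 mm high that leave 6 mm beyond each end of the tube.
- green_g0 (a point): Green rack, V-groove 0 of 3 side by side 62 mm apart along y, for short tubes: the point where the centre of a seated tube lies, 32 mm above the bench. x runs along the groove, z up. Each groove has V supports from 18 to 33 mm either side of the middle (tops 2 mm below the tube centre height), an open gap between them for fingers over a floor 6 mm thick, and end walls 30 mm high that leave 6 mm beyond each end of the tube.
- green_g1 (a point): Green rack, V-groove 1 of 3 side by side 62 mm apart along y, for short tubes: the point where the centre of a seated tube lies, 32 mm above the bench. x runs along the groove, z up. Each groove has V supports from 18 to 33 mm either side of the middle (tops 2 mm below the tube centre height), an open gap between them for fingers over a floor 6 mm thick, and end walls 30 mm high that leave 6 mm beyond each end of the tube.
- green_g2 (a point): Green rack, V-groove 2 of 3 side by side 62 mm apart along y, for short tubes: the point where the centre of a seated tube lies, 32 mm above the bench. x runs along the groove, z up. Each groove has V supports from 18 to 33 mm either side of the middle (tops 2 mm below the tube centre height), an open gap between them for fingers over a floor 6 mm thick, and end walls 30 mm high that leave 6 mm beyond each end of the tube.
- tray: Fixed metal tray 330 x 345 mm, floor 3 mm thick, rim 12 mm high; origin under its centre. The tubes start lying on it, roughly along x.
- bottle: White plastic bottle, 130 mm high, 64 mm diameter, stands beyond the work; leave alone. Origin under its foot.
- beaker: Glass beaker, 100 mm high, 84 mm diameter, beyond the work; leave alone. Origin under its foot.
- vial: Amber jar with blue lid, 90 mm high, 50 mm diameter, beyond the work; leave alone. Origin under its foot.
There are look-alikes about, which are no part of the job. Leave any red or turquoise look-alike of the part that bears long1_c alone.

How it is judged:
On the way, in this order (a step that is already met when the one before it is completed fails the run):
1. the blue-capped core lies seated in the V-block, let go, with the arm still up (x of ref_c in the frame of vee between -0.012 and 0.012 m and y of ref_c in the frame of vee between -0.004 and 0.004 m and z of ref_c in the frame of vee between -0.004 and 0.004 m and angle between the x axis of ref_c and the x axis of vee, either way round below 0.06 rad and value of joint clamp above 1 rad and contact force between the fingers and ref below 0.1 N and linear speed of ref below 0.03 m/s), for 0.2 s.
2. the hold-down arm lies on the seated core (x of ref_c in the frame of vee between -0.012 and 0.012 m and y of ref_c in the frame of vee between -0.004 and 0.004 m and z of ref_c in the frame of vee between -0.004 and 0.004 m and angle between the x axis of ref_c and the x axis of vee, either way round below 0.06 rad and value of joint clamp between -0.05 and 0.04 rad), for 0.2 s.
At the end, for the whole second after the job is handed in: Blue-capped core seated in the V-block (12 mm along, 4 mm across and in height, 0.06 rad), arm resting on it (-0.05 to 0.04 rad). Each sample tube present seated in a groove of its rack, long pink, short green (12 mm along, 5 mm across, 4 mm high, 0.08 rad). All at rest (all of step 2 and ((x of long1_c in the frame of pink_g0 between -0.012 and 0.012 m and y of long1_c in the frame of pink_g0 between -0.005 and 0.005 m and z of long1_c in the frame of pink_g0 between -0.004 and 0.004 m and angle between the x axis of long1_c and the x axis of pink_g0, either way round below 0.08 rad) or (x of long1_c in the frame of pink_g1 between -0.012 and 0.012 m and y of long1_c in the frame of pink_g1 between -0.005 and 0.005 m and z of long1_c in the frame of pink_g1 between -0.004 and 0.004 m and angle between the x axis of long1_c and the x axis of pink_g1, either way round below 0.08 rad) or (x of long1_c in the frame of pink_g2 between -0.012 and 0.012 m and y of long1_c in the frame of pink_g2 between -0.005 and 0.005 m and z of long1_c in the frame of pink_g2 between -0.004 and 0.004 m and angle between the x axis of long1_c and the x axis of pink_g2, either way round below 0.08 rad)) and ((x of long2_c in the frame of pink_g0 between -0.012 and 0.012 m and y of long2_c in the frame of pink_g0 between -0.005 and 0.005 m and z of long2_c in the frame of pink_g0 between -0.004 and 0.004 m and angle between the x axis of long2_c and the x axis of pink_g0, either way round below 0.08 rad) or (x of long2_c in the frame of pink_g1 between -0.012 and 0.012 m and y of long2_c in the frame of pink_g1 between -0.005 and 0.005 m and z of long2_c in the frame of pink_g1 between -0.004 and 0.004 m and angle between the x axis of long2_c and the x axis of pink_g1, either way round below 0.08 rad) or (x of long2_c in the frame of pink_g2 between -0.012 and 0.012 m and y of long2_c in the frame of pink_g2 between -0.005 and 0.005 m and z of long2_c in the frame of pink_g2 between -0.004 and 0.004 m and angle between the x axis of long2_c and the x axis of pink_g2, either way round below 0.08 rad)) and ((x of long3_c in the frame of pink_g0 between -0.012 and 0.012 m and y of long3_c in the frame of pink_g0 between -0.005 and 0.005 m and z of long3_c in the frame of pink_g0 between -0.004 and 0.004 m and angle between the x axis of long3_c and the x axis of pink_g0, either way round below 0.08 rad) or (x of long3_c in the frame of pink_g1 between -0.012 and 0.012 m and y of long3_c in the frame of pink_g1 between -0.005 and 0.005 m and z of long3_c in the frame of pink_g1 between -0.004 and 0.004 m and angle between the x axis of long3_c and the x axis of pink_g1, either way round below 0.08 rad) or (x of long3_c in the frame of pink_g2 between -0.012 and 0.012 m and y of long3_c in the frame of pink_g2 between -0.005 and 0.005 m and z of long3_c in the frame of pink_g2 between -0.004 and 0.004 m and angle between the x axis of long3_c and the x axis of pink_g2, either way round below 0.08 rad)) and ((x of short1_c in the frame of green_g0 between -0.012 and 0.012 m and y of short1_c in the frame of green_g0 between -0.005 and 0.005 m and z of short1_c in the frame of green_g0 between -0.004 and 0.004 m and angle between the x axis of short1_c and the x axis of green_g0, either way round below 0.08 rad) or (x of short1_c in the frame of green_g1 between -0.012 and 0.012 m and y of short1_c in the frame of green_g1 between -0.005 and 0.005 m and z of short1_c in the frame of green_g1 between -0.004 and 0.004 m and angle between the x axis of short1_c and the x axis of green_g1, either way round below 0.08 rad) or (x of short1_c in the frame of green_g2 between -0.012 and 0.012 m and y of short1_c in the frame of green_g2 between -0.005 and 0.005 m and z of short1_c in the frame of green_g2 between -0.004 and 0.004 m and angle between the x axis of short1_c and the x axis of green_g2, either way round below 0.08 rad)) and ((x of short2_c in the frame of green_g0 between -0.012 and 0.012 m and y of short2_c in the frame of green_g0 between -0.005 and 0.005 m and z of short2_c in the frame of green_g0 between -0.004 and 0.004 m and angle between the x axis of short2_c and the x axis of green_g0, either way round below 0.08 rad) or (x of short2_c in the frame of green_g1 between -0.012 and 0.012 m and y of short2_c in the frame of green_g1 between -0.005 and 0.005 m and z of short2_c in the frame of green_g1 between -0.004 and 0.004 m and angle between the x axis of short2_c and the x axis of green_g1, either way round below 0.08 rad) or (x of short2_c in the frame of green_g2 between -0.012 and 0.012 m and y of short2_c in the frame of green_g2 between -0.005 and 0.005 m and z of short2_c in the frame of green_g2 between -0.004 and 0.004 m and angle between the x axis of short2_c and the x axis of green_g2, either way round below 0.08 rad)) and linear speed of each of ref, long1, long2, long3, short1, short2 below 0.03 m/s); the robot touches nothing.
It fails at once if the bottle is moved more than 40 mm (distance of bottle from where it was at the start of the episode above 0.04 m).
It fails at once if the beaker is moved more than 40 mm (distance of beaker from where it was at the start of the episode above 0.04 m).
It fails at once if the amber jar is moved more than 40 mm (distance of vial from where it was at the start of the episode above 0.04 m).
Of long1, long2, long3, short1, short2 only 4 to 5 are there at a start; the rules pass over those that are not, and their reading is None.
At some moment in a run one of long1, long2, long3, short1, short2 may be knocked a few centimetres aside while the robot is not near it.
Once in a run the grip may slacken for a moment while it holds something.
It also fails if it takes over 210 s, if anything falls off the work surface, if the arm or the gripper's body presses on something with over 40 N, if the wrist force passes 120 N, or if a joint passes its speed limit or range.

### The arm

A 7-joint arm with a two-finger parallel gripper is mounted at the origin on the work surface. World frame = base frame: x ahead of the robot, y to its left, z up, the work surface at z = 0. Lengths are in m, angles in rad, forces in N, time in s.
With the tool pointing down it reaches from about 0.4 to 0.85 m from the base axis. Payload 4.5 kg.
Tool frame: the origin (TCP) lies between the finger pads; the fingertips stand ctrl.tip_extent ahead of it and the grasp point (between the pads) lies 2 mm behind it (ctrl.tip_extent is the distance from the TCP to the fingertips, in m); z points along the fingers, y is the line along which they close (so a half turn about z gives the same grasp; the last joint's range is limited). The gripper opens to 85 mm and grips with 20 to 120 N. Pads are 22 mm wide; open, the fingers measure 114 mm over their backs; the gripper's body (76 mm by 85 mm) begins 54 mm behind the grasp point. The pads swing forward as they close: fully open they stand 13 mm farther back than shut.
Start: joints at [-1.181, 0.689, -0.195, 1.565, 0.157, 0.902, -0.215], TCP at [0.218, 0.586, 0.248] pointing down, gripper open.
Joint ranges: [-3.01, 3.01], [-0.46, 2.08], [-1.47, 1.51], [0.13, 2.56], [-1, 4.14], [0.04, 2.09], [-2.66, 2.66]. Speed limits (rad/s): [2.57, 2.57, 3.14, 3.14, 3.14, 3.14, 3.14].

### API

Orientations are given as a rotation vector (axis times angle).
In Python, from workcell import ctrl gives the robot as it stands.
- The arm moves only by the tool move_arm, never from a script. Its argument "series" is a list of rows, each an object of numbers: "dx", "dy", "dz": the shift along the tool's x, y, z in mm; "wx", "wy", "wz": the turn, a rotation vector about the tool's x, y, z in rad. A call has exactly 10 rows; each row shifts and turns the commanded pose from where the row before left it, along the tool's axes as they then stand; what a row does not reach is not made up. A row lasts 1/8 s, in which the tool goes at most 62.5 mm and 10.7 degrees, less where a joint would pass 70% of its speed; a pose out of reach is approached as far as the arm can. A call is refused whole if a number of a shift passes 62.5 or a number of a turn 0.188, either way. A call with a gripper value outside its range is refused whole. "jaw" is the finger opening in mm, from 0 to 85.4, set as the call begins (left out, the last holds). The fingers move at their own pace and stop on an object; "force" is the grip in N (left out, the last holds). Time passes only in rows, so rows that do not move let the fingers close, or fill a call up. It gives the time, the measured TCP pose, the force, the opening and the grip force at its end, in the units of the state.
- ctrl.get_obs(): the state, without advancing time (a new reading comes with each control period).
- ctrl.grab_frame(name): name is "scene" or "top"; returns a dict with "color" (480x640x3 uint8, blue, green, red), "fx", "fy", "cx", "cy" (pixels), "R" (3x3) and "t" (3): a world point X has camera coordinates R X + t. Camera axes: x right, y down, z forward; pixel columns grow to the right and rows downward; lengths in m; the calibration is good to about 2 mm. A picture is of the moment at which its call begins. There is no depth.
- ctrl.close_job(): hands the job in; it is judged then, once.
The state is a dict: "clock": time; "qpos": joint angles; "joint_velocities": joint speeds; "joint_torque": joint torques, N m; "ee_pos": TCP position; "tool_rot": TCP orientation; "force": force on the tool from outside, world axes, zero at the start; "moment": the same for the moment, N m; "opening": finger opening in m; "gripper_force": force on a finger pad.
Only numpy, scipy, OpenCV 4.12 (cv2) and the standard library are available. Lean on these libraries where they do the work, as an engineer would, in place of code of your own. Each camera call takes 0.05 s, during which the arm holds its last target. There are 200 camera calls.

## Working session

There is one attempt and no reset: what is moved stays moved. The work goes in short steps, Python scripts to look and compute and a tool call to move; the robot and the scene stay as the last step left them, time stands still between calls to the robot, and variables do not carry over. Pictures are saved under pics/ and viewed, at most 14 in all, crops included, and the job is handed in when it is done.

Besides the shell and the picture viewer there is one more tool, called after "Request:" in YAML: its name, and indented under it one key for each argument. move_arm: Moves the arm, as the interface text tells. Its arguments: {"type":"object","properties":{"series":{"type":"array"},"jaw":{"type":"number"},"force":{"type":"number"}},"required":["series"]}

```bash
mkdir -p pics; ls
python3 - <<'E'
from workcell import ctrl
import cv2
print(ctrl.get_obs(), ctrl.tip_extent)
for n in ("scene","top"):
    f=ctrl.grab_frame(n); cv2.imwrite(f"pics/{n}0.png",f["color"])
    print(n,{k:f[k] for k in f if k!="color"}, -f["R"].T@f["t"])
E
```

```text
pics
{'clock': 0.0, 'qpos': array([-1.18118613,  0.68999965, -0.19449506,  1.56637106,  0.15729772,
        0.90249593, -0.2150863 ]), 'joint_velocities': array([-8.05825041e-05,  1.71444645e-05,  1.15078476e-04, -3.62000440e-04,
        9.98759764e-04,  1.71921847e-03,  6.98677942e-04]), 'joint_torque': array([-2.19015678e-04, -5.39608169e+01, -1.26680028e+00, -1.58541781e+01,
        9.04999935e-03,  9.57116164e-03,  9.73611634e-06]), 'ee_pos': array([0.2175539 , 0.58523989, 0.24746656]), 'tool_rot': array([-5.55796138e-01, -3.09184455e+00,  2.94356177e-03]), 'force': array([-0.53632534,  0.08234761, -0.75691566]), 'moment': array([ 0.01607487,  0.00122991, -0.02757338]), 'gripper_force': 0.0, 'opening': 0.08565133905798203} 0.017
scene {'fx': 554.7213574090212, 'fy': 554.7213574090212, 'cx': 316.6640601702218, 'cy': 240.376321039253, 'R': array([[ 0.85623716,  0.51656688, -0.00407264],
       [ 0.42509974, -0.7090611 , -0.56260337],
       [-0.29351002,  0.47999064, -0.82671691]]), 't': array([-0.36270928, -0.27031051,  1.56875782])} [ 0.88592023 -0.75729214  1.14336384]
top {'fx': 535.6764639763941, 'fy': 535.6764639763941, 'cx': 315.92258421699404, 'cy': 227.5198769892372, 'R': array([[ 0.02547956, -0.99949817,  0.01882016],
       [-0.98782731, -0.02806301, -0.15300222],
       [ 0.15345359, -0.01469263, -0.98804662]]), 't': array([-0.182021  ,  0.50337153,  1.40772255])} [ 0.28586188 -0.14712038  1.47133813]
```

View pics/scene0.png

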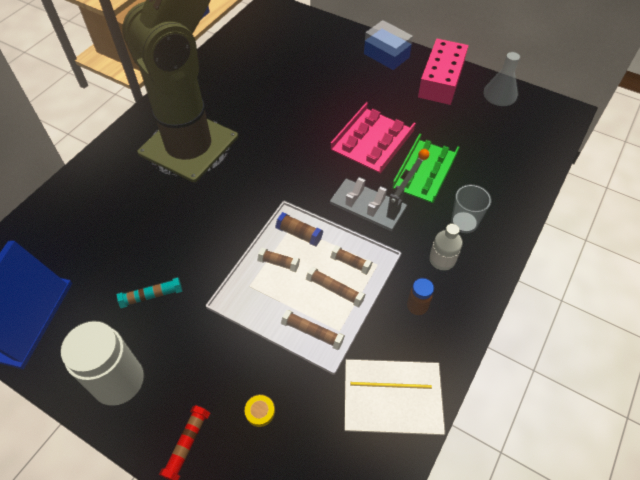

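View pics/top0.png

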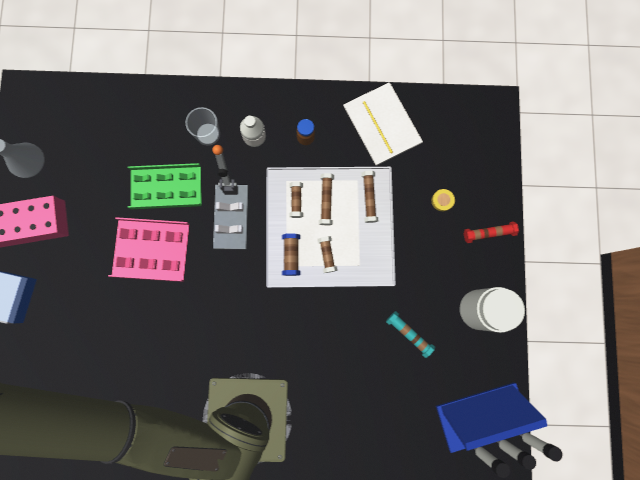

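The scene view shows the tray with one blue core, 2 long and 2 short tubes. The hold-down station is near (370,195), with the pink rack at (372,137) and the green at (428,168). In the top view the core is at (291,254), the long tubes at (326,200) and (370,197), and the shorts at (296,200) and (327,254). The V-block is at (230,217).

Run:
```python
import cv2
a=cv2.imread("pics/top0.png"); b=cv2.imread("pics/scene0.png")
def crop(im,x0,y0,w,h,s,n):
    o=cv2.resize(im[y0:y0+h,x0:x0+w],None,fx=s,fy=s,interpolation=cv2.INTER_CUBIC)
    for x in range(x0-x0%10+10,x0+w,10): 
        cv2.line(o,((x-x0)*s,0),((x-x0)*s,5 if x%50 else 12),(0,255,255),1)
        if x%20==0: cv2.putText(o,str(x),((x-x0)*s-10,22),0,.35,(0,255,255),1)
    for y in range(y0-y0%10+10,y0+h,10):
        cv2.line(o,(0,(y-y0)*s),(5,(y-y0)*s),(0,255,255),1); 
        if y%20==0: cv2.putText(o,str(y),(8,(y-y0)*s+4),0,.35,(0,255,255),1)
    cv2.imwrite(f"pics/{n}.png",o)
crop(a,260,163,140,120,5,"c_tray"); crop(a,105,140,150,115,5,"c_rack")
crop(b,325,95,140,120,5,"s_rack")
```

```text
(no output)
```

View pics/c_tray.png

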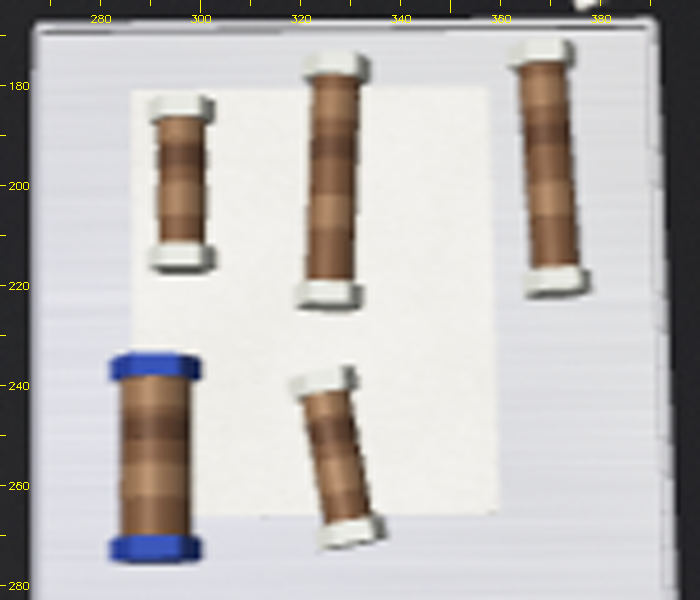

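View pics/c_rack.png

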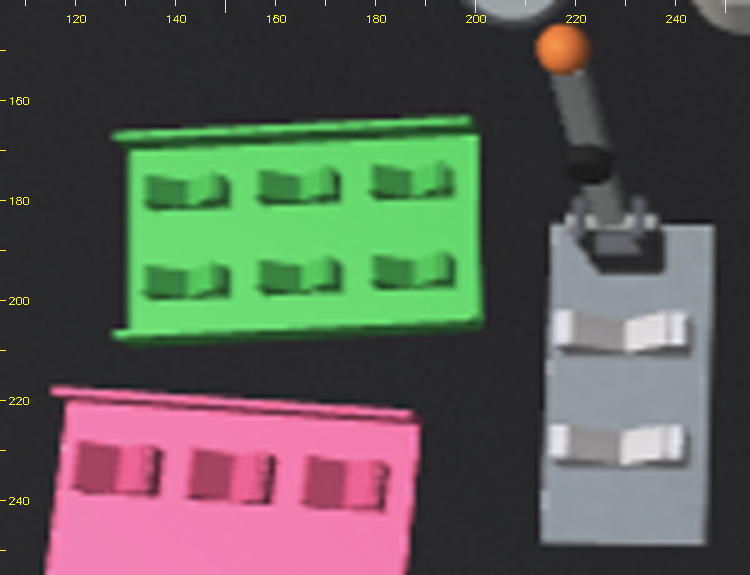

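View pics/s_rack.png

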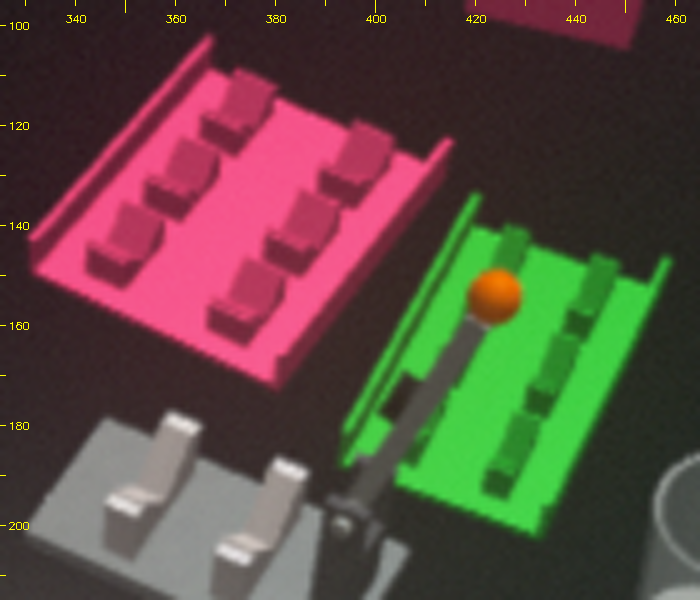

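The tray crop gives the core ends at about (291,234) and (291,275), with the tubes clear of each other. The rack crops show the pink and green walls, the V-block supports at about (229,229) and (229,252), and the knob at (217,150). I'll fit silhouettes of the known shapes in both cameras.

```bash
cat > h.py <<'E'
import numpy as np, cv2
from scipy.optimize import minimize, least_squares
from workcell import ctrl
def frames(tag):
    fs={}
    for n in ("scene","top"):
        fs[n]=ctrl.grab_frame(n); cv2.imwrite(f"pics/{n}_{tag}.png",fs[n]["color"])
    return fs
def proj(f,P):
    c=np.atleast_2d(P)@f["R"].T+f["t"]
    return np.c_[f["fx"]*c[:,0]/c[:,2]+f["cx"], f["fy"]*c[:,1]/c[:,2]+f["cy"]]
def unproj(f,px,z):
    d=f["R"].T@np.array([(px[0]-f["cx"])/f["fx"],(px[1]-f["cy"])/f["fy"],1]); o=-f["R"].T@f["t"]
    return o+d*(z-o[2])/d[2]
def box(x0,x1,y0,y1,z0,z1): return np.array([[x,y,z] for x in(x0,x1) for y in(y0,y1) for z in(z0,z1)])
def prism(x0,x1,r,n,ph=0):
    a=ph+2*np.pi*np.arange(n)/n; return np.array([[x,r*np.cos(t),r*np.sin(t)] for x in(x0,x1) for t in a])
def tube(L,D,F,rend=None):
    R=F/2/np.cos(np.pi/6)
    return [(prism(-L/2+.012,L/2-.012,D/2,24),1),(prism(-L/2,-L/2+.012,R,6,0),0),(prism(L/2-.012,L/2,R,6,0),0)]
S=8
def render(f,parts,p,z,win):
    x0,y0,w,h=win; im=np.zeros((h*S,w*S),np.float32)
    c,s=np.cos(p[2]),np.sin(p[2]); Rz=np.array([[c,-s,0],[s,c,0],[0,0,1]])
    for P,v in parts:
        q=(proj(f,P@Rz.T+[p[0],p[1],z])-[x0,y0]+.5)*S-.5
        cv2.fillConvexPoly(im,cv2.convexHull(np.round(q*16).astype(np.int32)),float(v),shift=4)
    return cv2.resize(im,(w,h),interpolation=cv2.INTER_AREA)
def fit(fs,maskf,parts,z,p0,names=("scene","top"),pad=12):
    W={}
    for n in names:
        f=fs[n]; u,v=proj(f,[p0[0],p0[1],z])[0]; r=int(np.ceil(max(np.linalg.norm(P[:,:2],axis=1).max() for P,_ in parts)*420))+pad
        x0,y0=max(int(u-r),0),max(int(v-r),0); x1,y1=min(int(u+r),640),min(int(v+r),480)
        m=maskf(f["color"])[y0:y1,x0:x1].astype(np.float32); W[n]=((x0,y0,x1-x0,y1-y0),m)
    def cost(p): return sum(np.abs(render(fs[n],parts,p,z,W[n][0])-W[n][1]).sum() for n in names)
    best=None
    p=np.array(p0,float)
    for k in range(3):
        d=[.02,.008,.003][k]; sim=np.array([p,p+[d,0,0],p+[0,d,0],p+[0,0,d*6]])
        r=minimize(cost,p,method="Nelder-Mead",options=dict(initial_simplex=sim,maxiter=150)); p=r.x
    return p,r.fun,sum(m.sum() for _,m in W.values())
def hsv(c): return cv2.cvtColor(c,cv2.COLOR_BGR2HSV).astype(int)
def brown(c): h=hsv(c); return (h[...,0]<22)&(h[...,1]>75)&(h[...,2]>40)
def pink(c): h=hsv(c); return (h[...,0]>155)&(h[...,1]>90)&(h[...,2]>50)
def green(c): h=hsv(c); return (h[...,0]>45)&(h[...,0]<75)&(h[...,1]>90)&(h[...,2]>40)
def rack(hl,hw,t): return [(box(-hl-t,hl+t,-hw,hw,0,.006),1),(box(-hl-t,-hl,-hw,hw,0,.030),1),(box(hl,hl+t,-hw,hw,0,.030),1)]
LONG=tube(.140,.028,.034); SHORT=tube(.095,.028,.034); REF=tube(.110,.040,.044)
E
cat > m.py <<'E'
from h import *
fs=frames("m0"); T=fs["top"]
def show(n,r): print(n,np.round(r[0],4),"cost %.0f of %.0f"%r[1:])
for n,px,parts,z in [("ref",(291,254),REF,.025),("long1",(326,199),LONG,.02),("long2",(370,196),LONG,.02),("short1",(296,199),SHORT,.02),("short2",(327,254),SHORT,.02)]:
    g=unproj(T,px,z); p0=[g[0],g[1],0.]
    for nm in (("scene","top"),("top",),("scene",)): show(n+str(nm),fit(fs,brown,parts,z,p0,nm,4))
for n,px,m,hl in [("pink",(150,250),pink,.076),("green",(164,186),green,.0535)]:
    g=unproj(T,px,.0); 
    for t in (.003,.005): show(n+str(t),fit(fs,m,rack(hl,.093,t),0,[g[0],g[1],0.]))
    for nm in ("top","scene"): show(n+nm,fit(fs,m,rack(hl,.093,.004),0,[g[0],g[1],0.],(nm,)))
# vee: axis mid of support tops
a=np.array([105,140])+(np.array([620.5,387.5]))/5-.4; b=np.array([325,95])+(np.array([620.5-412.5,488]))/5-.4
for z in (.04,.045,.05,.055): print(z,unproj(T,a,z)[:2],unproj(fs["scene"],b,z)[:2])
E
python3 m.py
```

```text
ref('scene', 'top') [ 0.4331 -0.1016  0.0299] cost 344 of 943
ref('top',) [ 0.4359 -0.1019  0.0309] cost 71 of 412
ref('scene',) [ 0.427  -0.0995  0.1459] cost 223 of 531
long1('scene', 'top') [ 0.5901 -0.1935 -0.0034] cost 741 of 1263
long1('top',) [ 0.5953 -0.1957  0.0238] cost 303 of 572
long1('scene',) [ 0.5865 -0.1918  0.0366] cost 407 of 691
long2('scene', 'top') [ 0.6004 -0.3135  0.0799] cost 285 of 849
long2('top',) [ 0.6077 -0.3141  0.1067] cost 76 of 351
long2('scene',) [ 0.5985 -0.3121  0.1038] cost 177 of 498
short1('scene', 'top') [ 0.5864 -0.1102  0.0391] cost 293 of 582
short1('top',) [ 0.5923 -0.1117  0.0852] cost 45 of 221
short1('scene',) [ 0.5822 -0.1076  0.1578] cost 214 of 361
short2('scene', 'top') [ 0.4376 -0.1996  0.2092] cost 162 of 486
short2('top',) [ 0.4403 -0.2003  0.2333] cost 44 of 229
short2('scene',) [ 0.4328 -0.1984  0.3254] cost 94 of 257
pink0.003 [ 0.4393  0.2813 -0.0422] cost 1797 of 8879
pink0.005 [ 0.4391  0.2804 -0.0472] cost 1719 of 8879
pinktop [ 0.44    0.2842 -0.037 ] cost 254 of 4372
pinkscene [ 0.4357  0.2806 -0.0689] cost 1450 of 4507
green0.003 [0.6159 0.2585 0.0711] cost 829 of 5418
green0.005 [0.6151 0.2581 0.0727] cost 778 of 5418
greentop [0.6167 0.2563 0.0798] cost 189 of 3104
greenscene [0.6133 0.2603 0.0647] cost 542 of 2314
0.04 [0.52996712 0.06812829] [0.52584305 0.0759516 ]
0.045 [0.5291144  0.06737638] [0.52747478 0.07217567]
0.05 [0.52826168 0.06662446] [0.5291065  0.06839975]
0.055 [0.52740896 0.06587255] [0.53073823 0.06462382]
```

```bash
python3 - <<'E'
s=open('h.py').read()
s=s.replace('W[n]=((x0,y0,x1-x0,y1-y0),m)','win=(x0,y0,x1-x0,y1-y0); k=cv2.dilate((render(f,[(P,1) for P,_ in parts],p0,z,win)>0).astype(np.uint8),np.ones((2*gr+1,)*2)); W[n]=(win,m*k)').replace('pad=12)','pad=12,gr=4)')
open('h.py','w').write(s)
m=open('m.py').read().split("for n,px,m,hl")[0]
m=m.replace('p0=[g[0],g[1],0.]','p0=fit(fs,brown,parts,z,[g[0],g[1],0.],("top",),4,5)[0]').replace('nm,4)','nm,4,2)')
m+='''
for n,p0,m,hl in [("pink",[.44,.284,-.04],pink,.076),("green",[.6165,.2565,.08],green,.0535)]:
  for hw in (.09,.093,.096):
    for nm in (("top",),("scene",)): show(n+str(hw)+nm[0],fit(fs,m,rack(hl,hw,.004),0,p0,nm,gr=4))
'''
open('m.py','w').write(m)
E
python3 m.py
```

```text
ref('scene', 'top') [ 0.4328 -0.1014  0.0348] cost 242 of 839
ref('top',) [ 0.4359 -0.1019  0.0301] cost 71 of 412
ref('scene',) [ 0.4277 -0.0995  0.1355] cost 123 of 427
long1('scene', 'top') [ 0.5893 -0.1934 -0.0059] cost 272 of 789
long1('top',) [ 0.5957 -0.1957  0.0238] cost 82 of 351
long1('scene',) [ 0.5859 -0.1919  0.0211] cost 158 of 438
long2('scene', 'top') [ 0.6004 -0.3136  0.0739] cost 279 of 846
long2('top',) [ 0.6077 -0.3141  0.1067] cost 76 of 351
long2('scene',) [ 0.5972 -0.3124  0.1142] cost 167 of 495
short1('scene', 'top') [ 0.5859 -0.1101  0.0285] cost 174 of 467
short1('top',) [ 0.5925 -0.1107  0.0326] cost 44 of 221
short1('scene',) [ 0.582  -0.108   0.1314] cost 94 of 246
short2('scene', 'top') [ 0.4373 -0.1995  0.2167] cost 160 of 479
short2('top',) [ 0.4403 -0.2005  0.2365] cost 44 of 229
short2('scene',) [ 0.4331 -0.1983  0.3136] cost 89 of 250
pink0.09top [ 0.4402  0.2884 -0.0347] cost 384 of 4372
pink0.09scene [ 0.4357  0.2783 -0.0822] cost 686 of 3658
pink0.093top [ 0.4401  0.2853 -0.0379] cost 254 of 4372
pink0.093scene [ 0.4372  0.2797 -0.0619] cost 632 of 3690
pink0.096top [ 0.44    0.2831 -0.0384] cost 124 of 4372
pink0.096scene [ 0.4358  0.2839 -0.0755] cost 574 of 3720
green0.09top [0.6167 0.2568 0.0781] cost 281 of 3104
green0.09scene [0.613  0.2628 0.0656] cost 598 of 2312
green0.093top [0.617  0.2549 0.0781] cost 189 of 3104
green0.093scene [0.613  0.2608 0.0642] cost 545 of 2312
green0.096top [0.6169 0.2546 0.0785] cost 97 of 3104
green0.096scene [0.6134 0.2584 0.0698] cost 495 of 2312
```

Run:
```python
from h import *
class F(dict):pass
fs={n:ctrl.grab_frame(n) for n in("scene","top")}
def ov(n,x0,y0,w,h,s):
    f=fs[n]; o=cv2.resize(f["color"][y0:y0+h,x0:x0+w],None,fx=s,fy=s,interpolation=cv2.INTER_CUBIC)
    mk=np.zeros((480,640),np.uint8)
    for parts,p,z in [(REF,(.4359,-.1019,.03),.025),(LONG,(.5957,-.1957,.024),.02),(LONG,(.6077,-.3141,.1067),.02),(SHORT,(.5925,-.1107,.033),.02),(SHORT,(.4403,-.2005,.2365),.02),(rack(.076,.098,.004),(.44,.283,-.038),0),(rack(.0535,.098,.004),(.617,.2546,.078),0)]:
        c,sn=np.cos(p[2]),np.sin(p[2]);R=np.array([[c,-sn,0],[sn,c,0],[0,0,1]])
        for P,v in parts:
            q=(proj(f,P@R.T+[p[0],p[1],z])-[x0,y0]+.5)*s-.5
            cv2.polylines(o,[cv2.convexHull(np.round(q).astype(np.int32))],True,(255,255,0),1)
    return o
a=ov("scene",200,95,265,260,3)[:600]
cv2.imwrite("pics/ov.png",a)
```

```text
(no output)
```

View pics/ov.png

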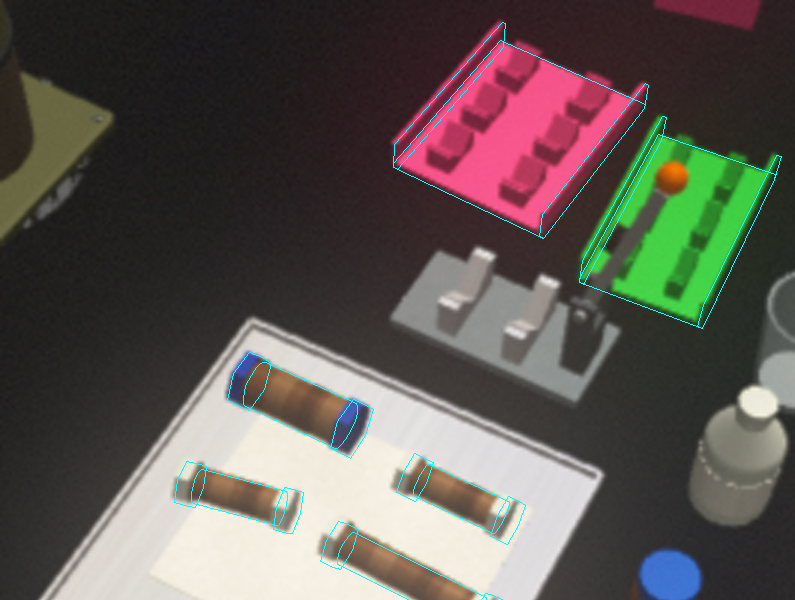

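The overlay from the top-view fits lands within about 1 px in the scene view, so the poses are good to about 2 mm. Next come the station, the knob and the first move.

```bash
cat >> h.py <<'E'
def yawnow():
    from scipy.spatial.transform import Rotation as R
    o=ctrl.get_obs(); M=R.from_rotvec(o["tool_rot"]).as_matrix(); return o,M,np.arctan2(M[1,0],M[0,0])
def plan(*wps):
    "each (x,y,z,tubeyaw): tool x put at pi+yaw; prints total wz, then shifts in tool axes mm"
    o,M,ps=yawnow(); p=o["ee_pos"]; print("t %.1f"%o["clock"],"at",np.round(p,4),"yaw %.3f"%ps,"tilt",np.round(M[:2,2],3),"open %.4f"%o["opening"])
    for x,y,z,w in wps:
        t=np.pi+w; d=(t-ps+np.pi/2)%np.pi-np.pi/2; t=ps+d
        D=(np.array([x,y,z])-p)*1000
        print("wz %.3f then dx %.1f dy %.1f dz %.1f"%(-d,D[0]*np.cos(t)+D[1]*np.sin(t),D[0]*np.sin(t)-D[1]*np.cos(t),-D[2])); p=np.array([x,y,z]); ps=t
E
python3 - <<'E'
from h import *
fs={n:ctrl.grab_frame(n) for n in("scene","top")};T=fs["top"];Sc=fs["scene"]
t=lambda u,v:np.array([104.6+u/5,139.6+v/5]); s=lambda u,v:np.array([324.6+u/5,94.6+v/5])
for z in (.006,.012):
  c=[unproj(T,t(*q),z)[:2] for q in[(552,226),(714,226),(706,545),(541,543)]]
  print(z,np.mean(c,0),[np.linalg.norm(c[i]-c[(i+1)%4]) for i in range(4)], [np.arctan2(*(c[i]-c[j])[::-1]) for i,j in((0,3),(1,2))])
a,b=unproj(T,t(622.5,330),.05),unproj(T,t(617.5,443),.05); print("supports",a,b,np.arctan2(*(a-b)[1::-1]),np.linalg.norm(a-b))
f=lambda X:np.r_[proj(T,X)[0]-t(562,49),proj(Sc,X)[0]-s(494,297)]
r=least_squares(f,[.63,.06,.25]);print("knob",r.x,r.fun)
plan((.436,-.102,.12,.03),(.436,-.102,.026,.03))
E
```

```text
0.006 [0.53811771 0.06902653] [np.float64(0.09028914928271967), np.float64(0.1794411539172703), np.float64(0.09030940583034762), np.float64(0.1781295273235021)] [np.float64(0.020467265353016302), np.float64(0.020596427924820825)]
0.012 [0.53708482 0.06814149] [np.float64(0.0899194497000965), np.float64(0.17870641092505418), np.float64(0.08993962330489831), np.float64(0.17740015494124425)] [np.float64(0.020467265353016628), np.float64(0.020596427924820727)]
supports [0.55970729 0.06713275 0.05      ] [0.49809212 0.06670771 0.05      ] 0.006898208628312398 0.061616628353714856
knob [0.6524762  0.07064037 0.25583448] [ 0.16837399  0.25323859  0.27002942 -0.07641167]
t 0.5 at [0.2177 0.5859 0.2483] yaw 2.786 tilt [-0.  0.] open 0.0859
wz -0.386 then dx -197.6 dy -694.1 dz 128.3
wz -0.000 then dx -0.0 dy 0.0 dz 94.0
```

Request:
move_arm:
  series:
    - {"wz": -0.0965}
    - {"wz": -0.0965}
    - {"wz": -0.0965}
    - {"wz": -0.0965}
    - {"dx": -11,"dy": -40}
    - {"dx": -11,"dy": -40}
    - {"dx": -11,"dy": -40}
    - {"dx": -11,"dy": -40}
    - {"dx": -11,"dy": -40}
    - {"dx": -11,"dy": -40}
  jaw: 72
  force: 60

```text
invalid input at $.series[0]: expected keys dx, dy, dz, wx, wy, wz
```

Request:
move_arm:
  series:
    - {"dx": -13,"dy": -45}
    - {"dx": -13,"dy": -45}
    - {"dx": -13,"dy": -45}
    - {"dx": -13,"dy": -45}
    - {"dx": -13,"dy": -45}
    - {"dx": -13,"dy": -45,"dz": 15}
    - {"dx": -13,"dy": -45,"dz": 20}
    - {"dx": -13,"dy": -45,"dz": 20}
    - {"dx": -13,"dy": -47,"dz": 25}
    - {"dx": -13,"dy": -47,"dz": 25}

```text
invalid input at $.series[0]: expected keys dx, dy, dz, wx, wy, wz
```

```bash
python3 -c "
from h import *
plan((.436,-.102,.12,.03),(.436,-.102,.026,.03))"
```

```text
t 0.5 at [0.2177 0.5859 0.2483] yaw 2.786 tilt [-0.  0.] open 0.0859
wz -0.386 then dx -197.6 dy -694.1 dz 128.3
wz -0.000 then dx -0.0 dy 0.0 dz 94.0
```

All six keys are needed per row.

Request:
move_arm:
  series:
    - {"dx": 0,"dy": 0,"dz": 0,"wx": 0,"wy": 0,"wz": -0.0965}
    - {"dx": 0,"dy": 0,"dz": 0,"wx": 0,"wy": 0,"wz": -0.0965}
    - {"dx": 0,"dy": 0,"dz": 0,"wx": 0,"wy": 0,"wz": -0.0965}
    - {"dx": 0,"dy": 0,"dz": 0,"wx": 0,"wy": 0,"wz": -0.0965}
    - {"dx": -11,"dy": -40,"dz": 0,"wx": 0,"wy": 0,"wz": 0}
    - {"dx": -11,"dy": -40,"dz": 0,"wx": 0,"wy": 0,"wz": 0}
    - {"dx": -11,"dy": -40,"dz": 0,"wx": 0,"wy": 0,"wz": 0}
    - {"dx": -11,"dy": -40,"dz": 0,"wx": 0,"wy": 0,"wz": 0}
    - {"dx": -11,"dy": -40,"dz": 0,"wx": 0,"wy": 0,"wz": 0}
    - {"dx": -11,"dy": -40,"dz": 0,"wx": 0,"wy": 0,"wz": 0}
  jaw: 72
  force: 60

```text
clock: 1.75
ee_pos: [0.2914, 0.3468, 0.2485]
tool_rot: [-0.047, 3.141, 0.001]
force: [0.4, -0.6, -0.2]
opening: 0.0718
gripper_force: 0.0
```

Request:
move_arm:
  series:
    - {"dx": -13,"dy": -45,"dz": 0,"wx": 0,"wy": 0,"wz": 0}
    - {"dx": -13,"dy": -45,"dz": 0,"wx": 0,"wy": 0,"wz": 0}
    - {"dx": -13,"dy": -45,"dz": 0,"wx": 0,"wy": 0,"wz": 0}
    - {"dx": -13,"dy": -45,"dz": 0,"wx": 0,"wy": 0,"wz": 0}
    - {"dx": -13,"dy": -45,"dz": 0,"wx": 0,"wy": 0,"wz": 0}
    - {"dx": -13,"dy": -45,"dz": 15,"wx": 0,"wy": 0,"wz": 0}
    - {"dx": -13,"dy": -45,"dz": 20,"wx": 0,"wy": 0,"wz": 0}
    - {"dx": -13,"dy": -45,"dz": 20,"wx": 0,"wy": 0,"wz": 0}
    - {"dx": -14,"dy": -47,"dz": 25,"wx": 0,"wy": 0,"wz": 0}
    - {"dx": -14,"dy": -47,"dz": 25,"wx": 0,"wy": 0,"wz": 0}

```text
clock: 3.0
ee_pos: [0.4377, -0.1033, 0.1427]
tool_rot: [-0.048, 3.14, 0.0]
force: [0.6, 0.3, 0.1]
opening: 0.0721
gripper_force: 0.0
```

```bash
python3 -c "
from h import *
plan((.436,-.102,.12,.03),(.436,-.102,.026,.03))"
```

```text
t 3.0 at [ 0.4377 -0.1033  0.1427] yaw -3.111 tilt [0.002 0.   ] open 0.0721
wz 0.000 then dx 1.6 dy 1.4 dz 22.7
wz -0.000 then dx -0.0 dy 0.0 dz 94.0
```

Request:
move_arm:
  series:
    - {"dx": 1.6,"dy": 1.4,"dz": 20,"wx": 0,"wy": 0,"wz": 0}
    - {"dx": 0,"dy": 0,"dz": 25,"wx": 0,"wy": 0,"wz": 0}
    - {"dx": 0,"dy": 0,"dz": 25,"wx": 0,"wy": 0,"wz": 0}
    - {"dx": 0,"dy": 0,"dz": 15,"wx": 0,"wy": 0,"wz": 0}
    - {"dx": 0,"dy": 0,"dz": 10,"wx": 0,"wy": 0,"wz": 0}
    - {"dx": 0,"dy": 0,"dz": 10,"wx": 0,"wy": 0,"wz": 0}
    - {"dx": 0,"dy": 0,"dz": 7,"wx": 0,"wy": 0,"wz": 0}
    - {"dx": 0,"dy": 0,"dz": 4,"wx": 0,"wy": 0,"wz": 0}
    - {"dx": 0,"dy": 0,"dz": 0,"wx": 0,"wy": 0,"wz": 0}
    - {"dx": 0,"dy": 0,"dz": 0,"wx": 0,"wy": 0,"wz": 0}

```text
clock: 4.25
ee_pos: [0.4362, -0.101, 0.0314]
tool_rot: [0.047, -3.138, -0.0]
force: [-0.2, -0.5, -0.5]
opening: 0.0721
gripper_force: 0.0
```

Request:
move_arm:
  series:
    - {"dx": 0,"dy": 0,"dz": 0,"wx": 0,"wy": 0,"wz": 0}
    - {"dx": 0,"dy": 0,"dz": 0,"wx": 0,"wy": 0,"wz": 0}
    - {"dx": 0,"dy": 0,"dz": 0,"wx": 0,"wy": 0,"wz": 0}
    - {"dx": 0,"dy": 0,"dz": 0,"wx": 0,"wy": 0,"wz": 0}
    - {"dx": 0,"dy": 0,"dz": 0,"wx": 0,"wy": 0,"wz": 0}
    - {"dx": 0,"dy": 0,"dz": 0,"wx": 0,"wy": 0,"wz": 0}
    - {"dx": 0,"dy": 0,"dz": 0,"wx": 0,"wy": 0,"wz": 0}
    - {"dx": 0,"dy": 0,"dz": 0,"wx": 0,"wy": 0,"wz": 0}
    - {"dx": 0,"dy": 0,"dz": -8,"wx": 0,"wy": 0,"wz": 0}
    - {"dx": 0,"dy": 0,"dz": -12,"wx": 0,"wy": 0,"wz": 0}
  jaw: 20

```text
clock: 5.5
ee_pos: [0.4356, -0.1009, 0.0512]
tool_rot: [0.048, -3.136, -0.001]
force: [0.3, 1.2, -2.5]
opening: 0.0383
gripper_force: 60.6
```

```bash
python3 -c "
from h import *
plan((.5285,.0675,.13,.0205),(.5285,.0675,.056,.0205))
fs=frames('lift');im=fs['top']['color'][200:300,230:360];cv2.imwrite('pics/lift_c.png',cv2.resize(im,None,fx=4,fy=4))"
```

```text
t 5.5 at [ 0.4356 -0.1009  0.0512] yaw -3.111 tilt [-0.005  0.   ] open 0.0383
wz 0.010 then dx -96.3 dy 166.5 dz -78.8
wz -0.000 then dx -0.0 dy 0.0 dz 74.0
```

Request:
move_arm:
  series:
    - {"dx": 0,"dy": 0,"dz": -20,"wx": 0,"wy": 0,"wz": 0.01}
    - {"dx": 0,"dy": 0,"dz": -20,"wx": 0,"wy": 0,"wz": 0}
    - {"dx": -12,"dy": 20,"dz": -20,"wx": 0,"wy": 0,"wz": 0}
    - {"dx": -14,"dy": 24,"dz": -19,"wx": 0,"wy": 0,"wz": 0}
    - {"dx": -14,"dy": 24,"dz": 0,"wx": 0,"wy": 0,"wz": 0}
    - {"dx": -14,"dy": 25,"dz": 0,"wx": 0,"wy": 0,"wz": 0}
    - {"dx": -14,"dy": 25,"dz": 0,"wx": 0,"wy": 0,"wz": 0}
    - {"dx": -14,"dy": 25,"dz": 0,"wx": 0,"wy": 0,"wz": 0}
    - {"dx": -14,"dy": 23,"dz": 0,"wx": 0,"wy": 0,"wz": 0}
    - {"dx": 0,"dy": 0,"dz": 0,"wx": 0,"wy": 0,"wz": 0}

```text
clock: 6.85
ee_pos: [0.5297, 0.0696, 0.1293]
tool_rot: [0.036, -3.139, -0.004]
force: [0.8, -1.1, -2.8]
opening: 0.038
gripper_force: 61.0
```

```bash
python3 -c "
from h import *
plan((.5285,.0675,.13,.0205),(.5285,.0675,.060,.0205))
fs=frames('over');im=fs['top']['color'];im=im[140:265,150:310];cv2.imwrite('pics/over_c.png',cv2.resize(im,None,fx=4,fy=4,interpolation=cv2.INTER_CUBIC))"
```

```text
t 6.8 at [0.5297 0.0696 0.1293] yaw -3.118 tilt [-0.003  0.002] open 0.0380
wz 0.003 then dx 1.3 dy -2.1 dz -0.7
wz -0.000 then dx -0.0 dy 0.0 dz 70.0
```

View pics/over_c.png

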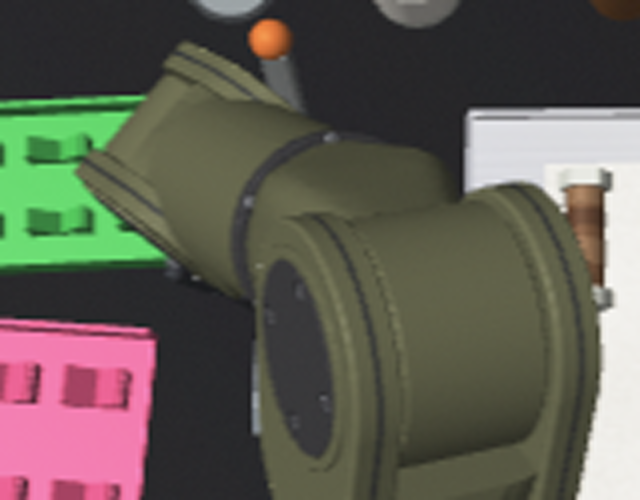

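The arm hides the V-block in the top view. The clamp arm is still clear beyond the wrist, with the knob at crop (270,38). I'll descend.

Request:
move_arm:
  series:
    - {"dx": 1.3,"dy": -2,"dz": 10,"wx": 0,"wy": 0,"wz": 0.003}
    - {"dx": 0,"dy": 0,"dz": 12,"wx": 0,"wy": 0,"wz": 0}
    - {"dx": 0,"dy": 0,"dz": 12,"wx": 0,"wy": 0,"wz": 0}
    - {"dx": 0,"dy": 0,"dz": 8,"wx": 0,"wy": 0,"wz": 0}
    - {"dx": 0,"dy": 0,"dz": 7,"wx": 0,"wy": 0,"wz": 0}
    - {"dx": 0,"dy": 0,"dz": 6,"wx": 0,"wy": 0,"wz": 0}
    - {"dx": 0,"dy": 0,"dz": 5,"wx": 0,"wy": 0,"wz": 0}
    - {"dx": 0,"dy": 0,"dz": 4,"wx": 0,"wy": 0,"wz": 0}
    - {"dx": 0,"dy": 0,"dz": 0,"wx": 0,"wy": 0,"wz": 0}
    - {"dx": 0,"dy": 0,"dz": 0,"wx": 0,"wy": 0,"wz": 0}

```text
clock: 8.2
ee_pos: [0.528, 0.0651, 0.066]
tool_rot: [0.027, -3.138, -0.001]
force: [1.6, 1.2, -3.0]
opening: 0.0379
gripper_force: 61.0
```

```bash
python3 -c "
from h import *
print(ctrl.get_obs()['force'],ctrl.get_obs()['moment'])
plan((.5285,.0675,.060,.0205))
f=ctrl.grab_frame('scene');im=f['color'][120:230,310:460];cv2.imwrite('pics/seat.png',cv2.resize(im,None,fx=5,fy=5,interpolation=cv2.INTER_CUBIC))"
```

```text
[ 1.61736333  1.18510585 -2.98056564] [ 0.05447151 -0.51422663  0.04454279]
t 8.2 at [0.528  0.0651 0.066 ] yaw -3.124 tilt [-0.003  0.001] open 0.0379
wz -0.003 then dx -0.5 dy 2.4 dz 6.0
```

View pics/seat.png

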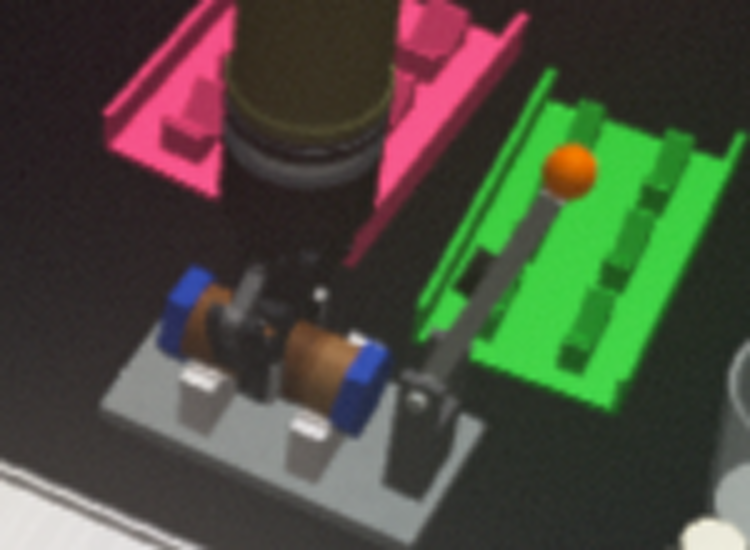

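Core is level above both supports and roughly centred, with the left support at crop (200,380) and the right at (308,430). I'll lower it and let go.

Request:
move_arm:
  series:
    - {"dx": -0.5,"dy": 2,"dz": 2,"wx": 0,"wy": 0,"wz": 0}
    - {"dx": 0,"dy": 0,"dz": 1.5,"wx": 0,"wy": 0,"wz": 0}
    - {"dx": 0,"dy": 0,"dz": 1.5,"wx": 0,"wy": 0,"wz": 0}
    - {"dx": 0,"dy": 0,"dz": 1,"wx": 0,"wy": 0,"wz": 0}
    - {"dx": 0,"dy": 0,"dz": 1,"wx": 0,"wy": 0,"wz": 0}
    - {"dx": 0,"dy": 0,"dz": 0,"wx": 0,"wy": 0,"wz": 0}
    - {"dx": 0,"dy": 0,"dz": 0,"wx": 0,"wy": 0,"wz": 0}
    - {"dx": 0,"dy": 0,"dz": 0,"wx": 0,"wy": 0,"wz": 0}
    - {"dx": 0,"dy": 0,"dz": 0,"wx": 0,"wy": 0,"wz": 0}
    - {"dx": 0,"dy": 0,"dz": 0,"wx": 0,"wy": 0,"wz": 0}

```text
clock: 9.5
ee_pos: [0.5281, 0.0691, 0.0599]
tool_rot: [0.029, -3.139, -0.005]
force: [-0.6, 3.1, 8.8]
opening: 0.0386
gripper_force: 62.4
```

```bash
python3 -c "
from h import *
print(ctrl.get_obs()['force'],ctrl.get_obs()['moment'])
plan((.5285,.0675,.060,.0205))"
```

```text
[-0.64069351  3.05727003  8.82346143] [ 0.50478239  0.08779782 -0.00454758]
t 9.5 at [0.5281 0.0691 0.0599] yaw -3.123 tilt [-0.002  0.003] open 0.0386
wz -0.002 then dx -0.4 dy -1.6 dz -0.1
```

Request:
move_arm:
  series:
    - {"dx": 0,"dy": 0,"dz": 0,"wx": 0,"wy": 0,"wz": 0}
    - {"dx": 0,"dy": 0,"dz": 0,"wx": 0,"wy": 0,"wz": 0}
    - {"dx": 0,"dy": 0,"dz": 0,"wx": 0,"wy": 0,"wz": 0}
    - {"dx": 0,"dy": 0,"dz": 0,"wx": 0,"wy": 0,"wz": 0}
    - {"dx": 0,"dy": 0,"dz": 0,"wx": 0,"wy": 0,"wz": 0}
    - {"dx": 0,"dy": 0,"dz": -20,"wx": 0,"wy": 0,"wz": 0}
    - {"dx": 0,"dy": 0,"dz": -30,"wx": 0,"wy": 0,"wz": 0}
    - {"dx": 10,"dy": 0,"dz": -40,"wx": 0,"wy": 0,"wz": 0}
    - {"dx": 30,"dy": 0,"dz": -40,"wx": 0,"wy": 0,"wz": 0}
    - {"dx": 40,"dy": 0,"dz": -40,"wx": 0,"wy": 0,"wz": 0}
  jaw: 72

```text
clock: 10.75
ee_pos: [0.4482, 0.0657, 0.2303]
tool_rot: [0.026, -3.138, -0.001]
force: [0.3, 0.3, 0.4]
opening: 0.0718
gripper_force: 0.0
```

```bash
python3 -c "
from h import *
fs=frames('rel'); S=fs['scene']
print(fit(fs,brown,REF,.053,[.5285,.0675,.02],('scene',),4,3))
def bl(c): h=hsv(c); return (h[...,0]>105)&(h[...,0]<130)&(h[...,1]>110)&(h[...,2]>40)
caps=[(P,1-v) for P,v in REF][::-1]
print(fit(fs,bl,caps,.053,[.5285,.0675,.02],('scene',),4,3))
im=S['color'][120:230,310:460];cv2.imwrite('pics/rel_c.png',cv2.resize(im,None,fx=5,fy=5,interpolation=cv2.INTER_CUBIC))
plan((.653,.0705,.32,.0205),(.653,.0705,.257,.0205))"
```

```text
(array([0.52019531, 0.07180175, 0.08117319]), np.float64(65.796875), np.float32(499.0))
(array([0.52085272, 0.07369367, 0.09438633]), np.float64(107.796875), np.float32(136.0))
t 10.8 at [0.4461 0.0658 0.2321] yaw -3.121 tilt [-0.002 -0.001] open 0.0715
wz -0.000 then dx -207.0 dy 0.5 dz -87.9
wz -0.000 then dx -0.0 dy 0.0 dz 63.0
```

View pics/rel_c.png

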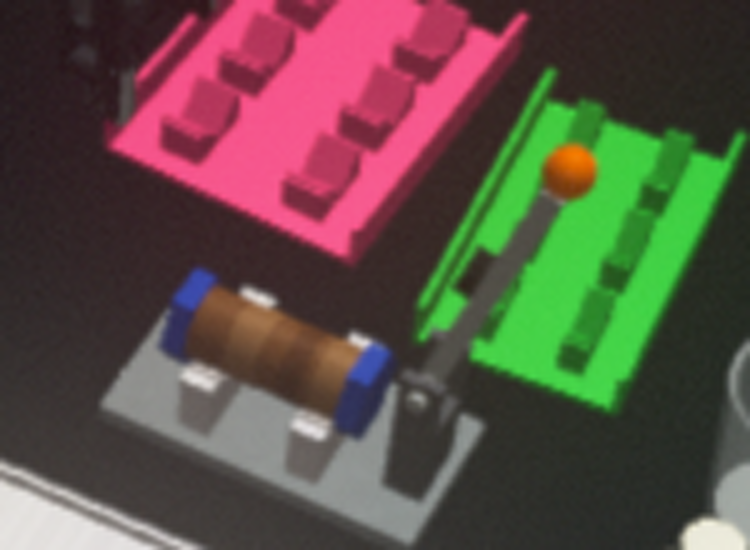

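The core is seated on both supports, with its caps just outside them. Next is the knob.

Request:
move_arm:
  series:
    - {"dx": 0,"dy": 0,"dz": -35,"wx": 0,"wy": 0,"wz": 0}
    - {"dx": 0,"dy": 0,"dz": -35,"wx": 0,"wy": 0,"wz": 0}
    - {"dx": -25,"dy": 0,"dz": -20,"wx": 0,"wy": 0,"wz": 0}
    - {"dx": -30,"dy": 0,"dz": 0,"wx": 0,"wy": 0,"wz": 0}
    - {"dx": -30,"dy": 0,"dz": 0,"wx": 0,"wy": 0,"wz": 0}
    - {"dx": -30,"dy": 0,"dz": 0,"wx": 0,"wy": 0,"wz": 0}
    - {"dx": -30,"dy": 0,"dz": 0,"wx": 0,"wy": 0,"wz": 0}
    - {"dx": -30,"dy": 0,"dz": 0,"wx": 0,"wy": 0,"wz": 0}
    - {"dx": -30,"dy": 0,"dz": 0,"wx": 0,"wy": 0,"wz": 0}
    - {"dx": 0,"dy": 0,"dz": 0,"wx": 0,"wy": 0,"wz": 0}
  jaw: 60

```text
clock: 12.1
ee_pos: [0.6556, 0.0685, 0.3164]
tool_rot: [0.024, -3.137, -0.001]
force: [-1.2, 0.7, -0.8]
opening: 0.06
gripper_force: 0.0
```

```bash
python3 -c "
from h import *
plan((.653,.0705,.257,.0205))"
```

```text
t 12.1 at [0.6556 0.0685 0.3164] yaw -3.126 tilt [-0.005  0.   ] open 0.0600
wz -0.005 then dx 2.5 dy 2.1 dz 59.4
```

Request:
move_arm:
  series:
    - {"dx": 2.5,"dy": 2,"dz": 5,"wx": 0,"wy": 0,"wz": 0}
    - {"dx": 0,"dy": 0,"dz": 10,"wx": 0,"wy": 0,"wz": 0}
    - {"dx": 0,"dy": 0,"dz": 10,"wx": 0,"wy": 0,"wz": 0}
    - {"dx": 0,"dy": 0,"dz": 10,"wx": 0,"wy": 0,"wz": 0}
    - {"dx": 0,"dy": 0,"dz": 10,"wx": 0,"wy": 0,"wz": 0}
    - {"dx": 0,"dy": 0,"dz": 8,"wx": 0,"wy": 0,"wz": 0}
    - {"dx": 0,"dy": 0,"dz": 6,"wx": 0,"wy": 0,"wz": 0}
    - {"dx": 0,"dy": 0,"dz": 0,"wx": 0,"wy": 0,"wz": 0}
    - {"dx": 0,"dy": 0,"dz": 0,"wx": 0,"wy": 0,"wz": 0}
    - {"dx": 0,"dy": 0,"dz": 0,"wx": 0,"wy": 0,"wz": 0}

```text
clock: 13.35
ee_pos: [0.6513, 0.0711, 0.2597]
tool_rot: [0.027, -3.138, -0.001]
force: [-0.0, -0.8, 0.7]
opening: 0.0604
gripper_force: 0.0
```

Request:
move_arm:
  series:
    - {"dx": 0,"dy": 0,"dz": 0,"wx": 0,"wy": 0,"wz": 0}
    - {"dx": 0,"dy": 0,"dz": 0,"wx": 0,"wy": 0,"wz": 0}
    - {"dx": 0,"dy": 0,"dz": 0,"wx": 0,"wy": 0,"wz": 0}
    - {"dx": 0,"dy": 0,"dz": 0,"wx": 0,"wy": 0,"wz": 0}
    - {"dx": 0,"dy": 0,"dz": 0,"wx": 0,"wy": 0,"wz": 0}
    - {"dx": 0,"dy": 0,"dz": 0,"wx": 0,"wy": 0,"wz": 0}
    - {"dx": 0,"dy": 0,"dz": 0,"wx": 0,"wy": 0,"wz": 0}
    - {"dx": 0,"dy": 0,"dz": 0,"wx": 0,"wy": 0,"wz": 0}
    - {"dx": 0,"dy": 0,"dz": 0,"wx": 0,"wy": 0,"wz": 0}
    - {"dx": 0,"dy": 0,"dz": 0,"wx": 0,"wy": 0,"wz": 0}
  jaw: 10
  force: 30

```text
clock: 14.6
ee_pos: [0.6512, 0.0714, 0.2595]
tool_rot: [0.028, -3.138, -0.002]
force: [-0.5, 2.4, 3.4]
opening: 0.0214
gripper_force: 29.3
```

```bash
python3 -c "
from h import *
o=ctrl.get_obs();p=o['ee_pos'];print(p,o['force'],o['opening'])
hx,hz=.6085,.089
r=np.hypot(p[0]-hx,p[2]-hz);a0=np.arctan2(p[2]-hz,-(p[0]-hx));print(r,a0)
A=np.r_[np.linspace(a0,0,25)]
X=-r*np.cos(A);Z=r*np.sin(A)
for i in range(24): print(i+1,'dx %.1f dz %.1f'%(-(X[i+1]-X[i])*1e3,-(Z[i+1]-Z[i])*1e3))"
```

```text
[0.65123917 0.07144145 0.25954747] [-0.51977812  2.42119421  3.35653978] 0.021439629245125425
0.17582115212969618 1.8163394643242827
1 dx 13.0 dz -2.7
2 dx 13.2 dz -1.8
3 dx 13.3 dz -0.7
4 dx 13.3 dz 0.3
5 dx 13.2 dz 1.3
6 dx 13.1 dz 2.3
7 dx 12.9 dz 3.2
8 dx 12.6 dz 4.2
9 dx 12.3 dz 5.2
10 dx 11.8 dz 6.1
11 dx 11.3 dz 6.9
12 dx 10.8 dz 7.8
13 dx 10.2 dz 8.6
14 dx 9.5 dz 9.3
15 dx 8.8 dz 10.0
16 dx 8.0 dz 10.6
17 dx 7.2 dz 11.2
18 dx 6.3 dz 11.7
19 dx 5.4 dz 12.2
20 dx 4.4 dz 12.5
21 dx 3.5 dz 12.8
22 dx 2.5 dz 13.1
23 dx 1.5 dz 13.2
24 dx 0.5 dz 13.3
```

Request:
move_arm:
  series:
    - {"dx": 12.6,"dy": 0,"dz": -2.6,"wx": 0,"wy": 0,"wz": 0}
    - {"dx": 12.8,"dy": 0,"dz": -1.7,"wx": 0,"wy": 0,"wz": 0}
    - {"dx": 12.9,"dy": 0,"dz": -0.7,"wx": 0,"wy": 0,"wz": 0}
    - {"dx": 12.9,"dy": 0,"dz": 0.3,"wx": 0,"wy": 0,"wz": 0}
    - {"dx": 12.8,"dy": 0,"dz": 1.3,"wx": 0,"wy": 0,"wz": 0}
    - {"dx": 12.7,"dy": 0,"dz": 2.2,"wx": 0,"wy": 0,"wz": 0}
    - {"dx": 12.5,"dy": 0,"dz": 3.1,"wx": 0,"wy": 0,"wz": 0}
    - {"dx": 12.2,"dy": 0,"dz": 4.1,"wx": 0,"wy": 0,"wz": 0}
    - {"dx": 11.9,"dy": 0,"dz": 5,"wx": 0,"wy": 0,"wz": 0}
    - {"dx": 11.4,"dy": 0,"dz": 5.9,"wx": 0,"wy": 0,"wz": 0}

```text
clock: 15.85
ee_pos: [0.5262, 0.0692, 0.2437]
tool_rot: [0.027, -3.139, -0.001]
force: [-0.8, 3.2, 5.1]
opening: 0.0218
gripper_force: 30.9
```

```bash
python3 -c "
from h import *
o=ctrl.get_obs();p=o['ee_pos'];print(p,o['force'],o['opening'])
f=ctrl.grab_frame('scene');im=f['color'][110:230,310:460];cv2.imwrite('pics/cl.png',cv2.resize(im,None,fx=5,fy=5,interpolation=cv2.INTER_CUBIC))"
```

```text
[0.52620502 0.06918608 0.2437139 ] [-0.75057297  3.15830386  5.14113489] 0.02183752485396595
```

View pics/cl.png

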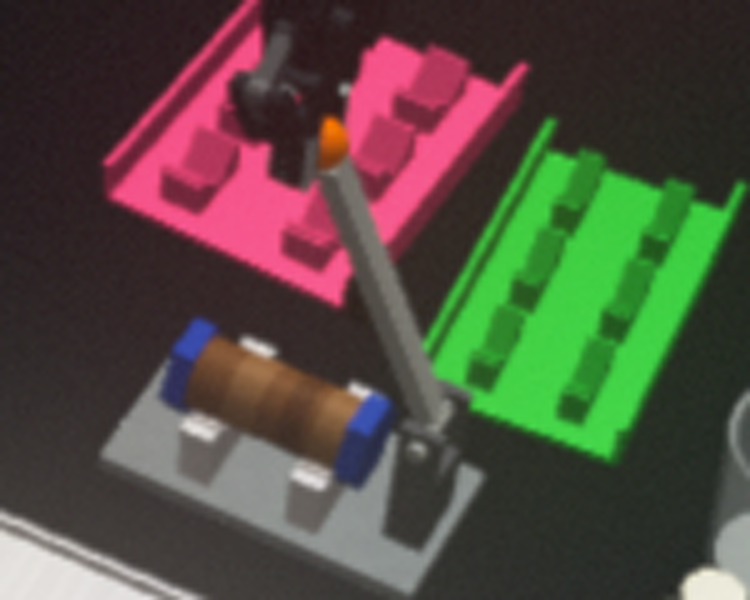

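The knob is held and the arm is at about 60°, with the core undisturbed. I'll carry on.

Request:
move_arm:
  series:
    - {"dx": 11,"dy": 0,"dz": 6.7,"wx": 0,"wy": 0,"wz": 0}
    - {"dx": 10.4,"dy": 0,"dz": 7.5,"wx": 0,"wy": 0,"wz": 0}
    - {"dx": 9.8,"dy": 0,"dz": 8.3,"wx": 0,"wy": 0,"wz": 0}
    - {"dx": 9.2,"dy": 0,"dz": 9,"wx": 0,"wy": 0,"wz": 0}
    - {"dx": 8.5,"dy": 0,"dz": 9.7,"wx": 0,"wy": 0,"wz": 0}
    - {"dx": 7.7,"dy": 0,"dz": 10.2,"wx": 0,"wy": 0,"wz": 0}
    - {"dx": 7,"dy": 0,"dz": 10.8,"wx": 0,"wy": 0,"wz": 0}
    - {"dx": 6.1,"dy": 0,"dz": 11.3,"wx": 0,"wy": 0,"wz": 0}
    - {"dx": 5.2,"dy": 0,"dz": 11.8,"wx": 0,"wy": 0,"wz": 0}
    - {"dx": 0,"dy": 0,"dz": 0,"wx": 0,"wy": 0,"wz": 0}

```text
clock: 17.15
ee_pos: [0.45, 0.0678, 0.1572]
tool_rot: [0.029, -3.134, -0.0]
force: [-3.0, 3.4, 0.6]
opening: 0.022
gripper_force: 34.8
```

```bash
python3 -c "
from h import *
o=ctrl.get_obs();p=o['ee_pos'];print(p,o['force'],o['opening'],np.hypot(p[0]-.6085,p[2]-.095),np.arctan2(p[2]-.095,.6085-p[0]))"
```

```text
[0.44996009 0.06777801 0.15717674] [-2.99485209  3.44671377  0.55824491] 0.02199994271766097 0.1702963630866582 0.373749910504277
```

Request:
move_arm:
  series:
    - {"dx": 4.2,"dy": 0,"dz": 12.1,"wx": 0,"wy": 0,"wz": 0}
    - {"dx": 3.3,"dy": 0,"dz": 12.3,"wx": 0,"wy": 0,"wz": 0}
    - {"dx": 2.3,"dy": 0,"dz": 12.5,"wx": 0,"wy": 0,"wz": 0}
    - {"dx": 1.4,"dy": 0,"dz": 10,"wx": 0,"wy": 0,"wz": 0}
    - {"dx": 0.5,"dy": 0,"dz": 5,"wx": 0,"wy": 0,"wz": 0}
    - {"dx": 0,"dy": 0,"dz": 3,"wx": 0,"wy": 0,"wz": 0}
    - {"dx": 0,"dy": 0,"dz": 0,"wx": 0,"wy": 0,"wz": 0}
    - {"dx": 0,"dy": 0,"dz": 0,"wx": 0,"wy": 0,"wz": 0}
    - {"dx": 0,"dy": 0,"dz": 0,"wx": 0,"wy": 0,"wz": 0}
    - {"dx": 0,"dy": 0,"dz": 0,"wx": 0,"wy": 0,"wz": 0}

```text
clock: 18.4
ee_pos: [0.4384, 0.0676, 0.103]
tool_rot: [0.029, -3.136, -0.001]
force: [-4.9, 4.3, -0.6]
opening: 0.0215
gripper_force: 35.3
```

Request:
move_arm:
  series:
    - {"dx": 0,"dy": 0,"dz": 1.5,"wx": 0,"wy": 0,"wz": 0}
    - {"dx": 0,"dy": 0,"dz": 1.5,"wx": 0,"wy": 0,"wz": 0}
    - {"dx": 0,"dy": 0,"dz": 1.5,"wx": 0,"wy": 0,"wz": 0}
    - {"dx": 0,"dy": 0,"dz": 1,"wx": 0,"wy": 0,"wz": 0}
    - {"dx": 0,"dy": 0,"dz": 0,"wx": 0,"wy": 0,"wz": 0}
    - {"dx": 0,"dy": 0,"dz": 0,"wx": 0,"wy": 0,"wz": 0}
    - {"dx": 0,"dy": 0,"dz": 0,"wx": 0,"wy": 0,"wz": 0}
    - {"dx": 0,"dy": 0,"dz": 0,"wx": 0,"wy": 0,"wz": 0}
    - {"dx": 0,"dy": 0,"dz": 0,"wx": 0,"wy": 0,"wz": 0}
    - {"dx": 0,"dy": 0,"dz": 0,"wx": 0,"wy": 0,"wz": 0}

```text
clock: 19.65
ee_pos: [0.4381, 0.0676, 0.0975]
tool_rot: [0.028, -3.135, -0.001]
force: [-5.2, 4.3, -0.1]
opening: 0.0218
gripper_force: 35.4
```

Request:
move_arm:
  series:
    - {"dx": 0,"dy": 0,"dz": 1,"wx": 0,"wy": 0,"wz": 0}
    - {"dx": 0,"dy": 0,"dz": 1,"wx": 0,"wy": 0,"wz": 0}
    - {"dx": 0,"dy": 0,"dz": 1,"wx": 0,"wy": 0,"wz": 0}
    - {"dx": 0,"dy": 0,"dz": 0,"wx": 0,"wy": 0,"wz": 0}
    - {"dx": 0,"dy": 0,"dz": 0,"wx": 0,"wy": 0,"wz": 0}
    - {"dx": 0,"dy": 0,"dz": 0,"wx": 0,"wy": 0,"wz": 0}
    - {"dx": 0,"dy": 0,"dz": 0,"wx": 0,"wy": 0,"wz": 0}
    - {"dx": 0,"dy": 0,"dz": 0,"wx": 0,"wy": 0,"wz": 0}
    - {"dx": 0,"dy": 0,"dz": 0,"wx": 0,"wy": 0,"wz": 0}
    - {"dx": 0,"dy": 0,"dz": 0,"wx": 0,"wy": 0,"wz": 0}

```text
clock: 20.9
ee_pos: [0.4381, 0.0676, 0.0945]
tool_rot: [0.028, -3.135, -0.001]
force: [-4.7, 2.6, 0.7]
opening: 0.0219
gripper_force: 35.5
```

```bash
python3 -c "
from h import *
o=ctrl.get_obs();print(o['ee_pos'],o['force'],o['opening'])
f=ctrl.grab_frame('scene');im=f['color'][130:230,310:460];cv2.imwrite('pics/cl2.png',cv2.resize(im,None,fx=5,fy=5,interpolation=cv2.INTER_CUBIC))"
```

```text
[0.43810276 0.06755725 0.09453091] [-4.71433969  2.57963964  0.72376699] 0.02193469467851249
```

View pics/cl2.png

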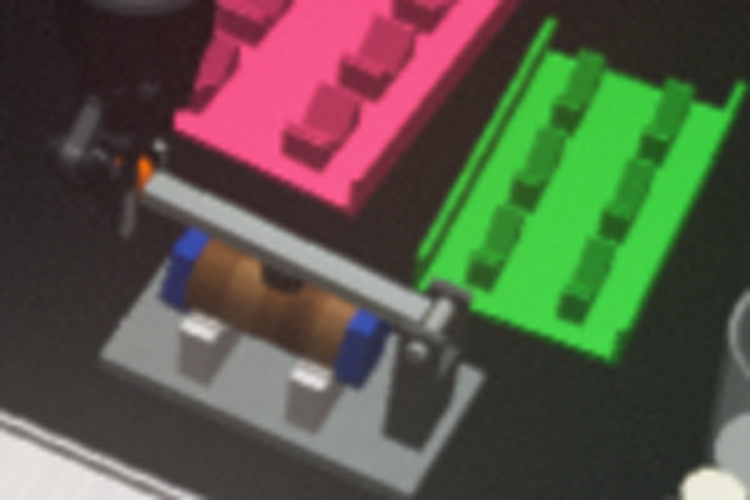

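The arm is almost level and its pad touches the top of the core, or nearly. I'll press a little further and watch the force.

Request:
move_arm:
  series:
    - {"dx": 0,"dy": 0,"dz": 0.8,"wx": 0,"wy": 0,"wz": 0}
    - {"dx": 0,"dy": 0,"dz": 0.8,"wx": 0,"wy": 0,"wz": 0}
    - {"dx": 0,"dy": 0,"dz": 0.8,"wx": 0,"wy": 0,"wz": 0}
    - {"dx": 0,"dy": 0,"dz": 0,"wx": 0,"wy": 0,"wz": 0}
    - {"dx": 0,"dy": 0,"dz": 0,"wx": 0,"wy": 0,"wz": 0}
    - {"dx": 0,"dy": 0,"dz": 0,"wx": 0,"wy": 0,"wz": 0}
    - {"dx": 0,"dy": 0,"dz": 0,"wx": 0,"wy": 0,"wz": 0}
    - {"dx": 0,"dy": 0,"dz": 0,"wx": 0,"wy": 0,"wz": 0}
    - {"dx": 0,"dy": 0,"dz": 0,"wx": 0,"wy": 0,"wz": 0}
    - {"dx": 0,"dy": 0,"dz": 0,"wx": 0,"wy": 0,"wz": 0}

```text
clock: 22.2
ee_pos: [0.4382, 0.0676, 0.0921]
tool_rot: [0.029, -3.136, -0.001]
force: [-3.5, 2.7, 0.2]
opening: 0.022
gripper_force: 35.5
```

Request:
move_arm:
  series:
    - {"dx": 0,"dy": 0,"dz": 0.8,"wx": 0,"wy": 0,"wz": 0}
    - {"dx": 0,"dy": 0,"dz": 0.8,"wx": 0,"wy": 0,"wz": 0}
    - {"dx": 0,"dy": 0,"dz": 0.8,"wx": 0,"wy": 0,"wz": 0}
    - {"dx": 0,"dy": 0,"dz": 0,"wx": 0,"wy": 0,"wz": 0}
    - {"dx": 0,"dy": 0,"dz": 0,"wx": 0,"wy": 0,"wz": 0}
    - {"dx": 0,"dy": 0,"dz": 0,"wx": 0,"wy": 0,"wz": 0}
    - {"dx": 0,"dy": 0,"dz": 0,"wx": 0,"wy": 0,"wz": 0}
    - {"dx": 0,"dy": 0,"dz": 0,"wx": 0,"wy": 0,"wz": 0}
    - {"dx": 0,"dy": 0,"dz": 0,"wx": 0,"wy": 0,"wz": 0}
    - {"dx": 0,"dy": 0,"dz": 0,"wx": 0,"wy": 0,"wz": 0}

```text
clock: 23.45
ee_pos: [0.4382, 0.0676, 0.0898]
tool_rot: [0.028, -3.136, -0.001]
force: [-5.7, 3.9, -0.4]
opening: 0.0217
gripper_force: 35.5
```

Request:
move_arm:
  series:
    - {"dx": 0,"dy": 0,"dz": 0.8,"wx": 0,"wy": 0,"wz": 0}
    - {"dx": 0,"dy": 0,"dz": 0.8,"wx": 0,"wy": 0,"wz": 0}
    - {"dx": 0,"dy": 0,"dz": 0.8,"wx": 0,"wy": 0,"wz": 0}
    - {"dx": 0,"dy": 0,"dz": 0,"wx": 0,"wy": 0,"wz": 0}
    - {"dx": 0,"dy": 0,"dz": 0,"wx": 0,"wy": 0,"wz": 0}
    - {"dx": 0,"dy": 0,"dz": 0,"wx": 0,"wy": 0,"wz": 0}
    - {"dx": 0,"dy": 0,"dz": 0,"wx": 0,"wy": 0,"wz": 0}
    - {"dx": 0,"dy": 0,"dz": 0,"wx": 0,"wy": 0,"wz": 0}
    - {"dx": 0,"dy": 0,"dz": 0,"wx": 0,"wy": 0,"wz": 0}
    - {"dx": 0,"dy": 0,"dz": 0,"wx": 0,"wy": 0,"wz": 0}

```text
clock: 24.7
ee_pos: [0.4385, 0.0676, 0.0874]
tool_rot: [0.028, -3.136, -0.001]
force: [-4.6, 3.7, -0.1]
opening: 0.0218
gripper_force: 35.5
```

```bash
python3 -c "
from h import *
o=ctrl.get_obs();print(o['ee_pos'],o['force'],o['opening'])
f=ctrl.grab_frame('scene');x0,y0=320,145;im=f['color'][y0:y0+85,x0:x0+110];im=cv2.resize(im,None,fx=7,fy=7,interpolation=cv2.INTER_CUBIC)
c,s=np.cos(.0205),np.sin(.0205);R=np.array([[c,-s,0],[s,c,0],[0,0,1]])
def L(a,b,col):
    q=(proj(f,np.array([a,b])@R.T+[.5285,.0675,.053])-[x0,y0]+.5)*7-.5; cv2.line(im,*[tuple(int(v) for v in p) for p in q],col,1)
for th,col in((0,(0,255,255)),(.1,(0,0,255))):
  for y in(-.008,.008):
    L([.08-.04*np.cos(th)-.006*np.sin(th),y,.036+.04*np.sin(th)+.006],[.08-.158*np.cos(th),y,.036+.158*np.sin(th)+.006],col)
cv2.imwrite('pics/cl3.png',im)"
```

```text
[0.43846061 0.06755337 0.0873504 ] [-4.56789465  3.7006141  -0.06979595] 0.0217937727396037
```

View pics/cl3.png

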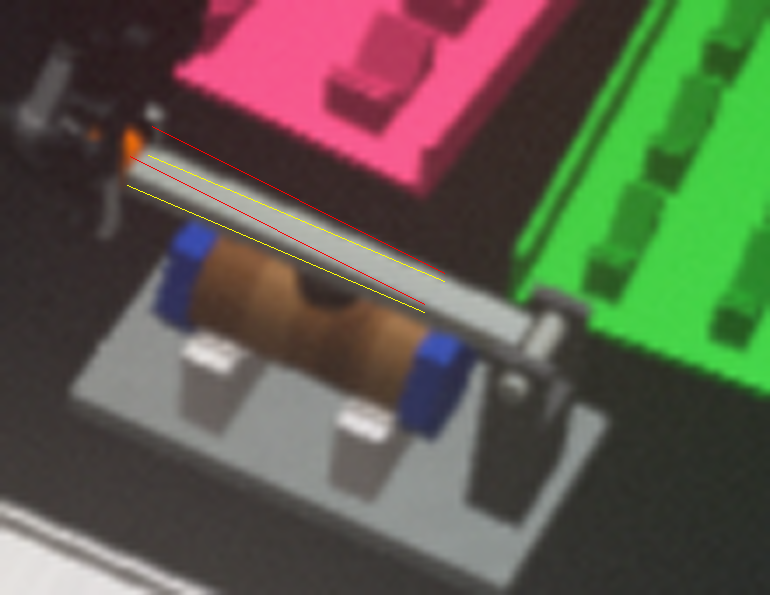

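The arm measures about 0.03 rad above level, so I'll keep going down.

Request:
move_arm:
  series:
    - {"dx": 0,"dy": 0,"dz": 0.8,"wx": 0,"wy": 0,"wz": 0}
    - {"dx": 0,"dy": 0,"dz": 0.8,"wx": 0,"wy": 0,"wz": 0}
    - {"dx": 0,"dy": 0,"dz": 0.8,"wx": 0,"wy": 0,"wz": 0}
    - {"dx": 0,"dy": 0,"dz": 0,"wx": 0,"wy": 0,"wz": 0}
    - {"dx": 0,"dy": 0,"dz": 0,"wx": 0,"wy": 0,"wz": 0}
    - {"dx": 0,"dy": 0,"dz": 0,"wx": 0,"wy": 0,"wz": 0}
    - {"dx": 0,"dy": 0,"dz": 0,"wx": 0,"wy": 0,"wz": 0}
    - {"dx": 0,"dy": 0,"dz": 0,"wx": 0,"wy": 0,"wz": 0}
    - {"dx": 0,"dy": 0,"dz": 0,"wx": 0,"wy": 0,"wz": 0}
    - {"dx": 0,"dy": 0,"dz": 0,"wx": 0,"wy": 0,"wz": 0}

```text
clock: 26.0
ee_pos: [0.4385, 0.0676, 0.0849]
tool_rot: [0.029, -3.136, -0.001]
force: [-3.4, 3.4, -0.4]
opening: 0.0218
gripper_force: 35.5
```

Request:
move_arm:
  series:
    - {"dx": 0,"dy": 0,"dz": 0.8,"wx": 0,"wy": 0,"wz": 0}
    - {"dx": 0,"dy": 0,"dz": 0.8,"wx": 0,"wy": 0,"wz": 0}
    - {"dx": 0,"dy": 0,"dz": 0.8,"wx": 0,"wy": 0,"wz": 0}
    - {"dx": 0,"dy": 0,"dz": 0,"wx": 0,"wy": 0,"wz": 0}
    - {"dx": 0,"dy": 0,"dz": 0,"wx": 0,"wy": 0,"wz": 0}
    - {"dx": 0,"dy": 0,"dz": 0,"wx": 0,"wy": 0,"wz": 0}
    - {"dx": 0,"dy": 0,"dz": 0,"wx": 0,"wy": 0,"wz": 0}
    - {"dx": 0,"dy": 0,"dz": 0,"wx": 0,"wy": 0,"wz": 0}
    - {"dx": 0,"dy": 0,"dz": 0,"wx": 0,"wy": 0,"wz": 0}
    - {"dx": 0,"dy": 0,"dz": 0,"wx": 0,"wy": 0,"wz": 0}

```text
clock: 27.25
ee_pos: [0.4387, 0.0676, 0.0828]
tool_rot: [0.028, -3.137, -0.001]
force: [-4.6, 3.1, 2.9]
opening: 0.0218
gripper_force: 35.7
```

```bash
python3 -c "
from h import *
o=ctrl.get_obs();print(o['ee_pos'],o['force'],o['opening'])
f=ctrl.grab_frame('scene')
a=cv2.imread('pics/cl3.png')
# arm row profile: bright grey far edge at columns
h=hsv(f['color'])
for u in (345,352,360,368,376,384):
  print(u,f['color'][150:192,u].mean(1).astype(int).tolist())
"
```

```text
[0.43867913 0.06760219 0.08282384] [-4.620213    3.09936116  2.92596008] 0.021804617300457515
345 [37, 36, 37, 38, 49, 70, 61, 44, 41, 40, 42, 40, 42, 42, 42, 43, 43, 51, 96, 160, 170, 168, 167, 147, 93, 76, 71, 55, 70, 88, 82, 66, 65, 62, 63, 63, 64, 63, 62, 63, 62, 71]
352 [133, 150, 154, 158, 157, 157, 157, 157, 145, 84, 51, 44, 44, 42, 44, 44, 44, 44, 44, 43, 57, 102, 167, 173, 171, 170, 149, 93, 80, 85, 93, 91, 84, 79, 75, 70, 67, 61, 59, 58, 56, 54]
360 [158, 157, 157, 157, 157, 159, 157, 158, 158, 159, 159, 157, 139, 75, 51, 44, 46, 44, 46, 46, 46, 44, 46, 51, 84, 148, 175, 175, 174, 168, 115, 84, 86, 109, 114, 108, 99, 96, 90, 84, 78, 70]
368 [158, 158, 159, 155, 140, 119, 114, 82, 74, 73, 75, 99, 144, 158, 160, 155, 121, 78, 53, 46, 45, 45, 47, 44, 45, 45, 49, 62, 112, 169, 177, 176, 172, 140, 89, 77, 65, 49, 42, 49, 64, 66]
376 [111, 110, 110, 111, 111, 111, 112, 117, 93, 83, 93, 113, 147, 156, 159, 159, 160, 161, 161, 153, 110, 66, 50, 46, 45, 49, 47, 47, 46, 49, 52, 87, 151, 175, 175, 175, 160, 103, 81, 85, 104, 115]
384 [124, 156, 159, 158, 159, 159, 159, 161, 159, 159, 158, 153, 127, 90, 74, 70, 68, 68, 62, 47, 47, 46, 46, 46, 47, 46, 47, 48, 46, 49, 48, 46, 47, 48, 72, 134, 175, 178, 176, 169, 126, 85]
```

The force has risen and the arm slope matches level, so the pad rests on the core. I'll release and go up.

Request:
move_arm:
  series:
    - {"dx": 0,"dy": 0,"dz": 0,"wx": 0,"wy": 0,"wz": 0}
    - {"dx": 0,"dy": 0,"dz": 0,"wx": 0,"wy": 0,"wz": 0}
    - {"dx": 0,"dy": 0,"dz": 0,"wx": 0,"wy": 0,"wz": 0}
    - {"dx": 0,"dy": 0,"dz": 0,"wx": 0,"wy": 0,"wz": 0}
    - {"dx": 0,"dy": 0,"dz": -10,"wx": 0,"wy": 0,"wz": 0}
    - {"dx": 0,"dy": 0,"dz": -20,"wx": 0,"wy": 0,"wz": 0}
    - {"dx": 0,"dy": 0,"dz": -30,"wx": 0,"wy": 0,"wz": 0}
    - {"dx": 0,"dy": 0,"dz": -30,"wx": 0,"wy": 0,"wz": 0}
    - {"dx": 20,"dy": 0,"dz": -30,"wx": 0,"wy": 0,"wz": 0}
    - {"dx": 20,"dy": 0,"dz": 0,"wx": 0,"wy": 0,"wz": 0}
  jaw: 56
  force: 60

```text
clock: 28.55
ee_pos: [0.4003, 0.067, 0.2043]
tool_rot: [0.026, -3.141, -0.002]
force: [-0.6, 1.0, -1.3]
opening: 0.0562
gripper_force: 0.0
```

```bash
cat > w.py <<'E'
from h import *
import sys
def where(*names):
    fs={"top":ctrl.grab_frame("top")}; G=dict(long1=(LONG,.5957,-.1957,.024),long2=(LONG,.6077,-.3141,.107),short1=(SHORT,.5925,-.1107,.033),short2=(SHORT,.4403,-.2005,.2365))
    for n in names:
        P,*g=G[n]; r=fit(fs,brown,P,.02,g,("top",),8,6); print(n,np.round(r[0],4),"cost %.0f/%.0f"%r[1:])
E
python3 -c "
from w import *
where('long1','long2','short1','short2')
f=ctrl.grab_frame('scene')
for u in (345,360,376): print(u,f['color'][164:184,u].mean(1).astype(int).tolist())
plan((.5957,-.1957,.10,.024),(.5957,-.1957,.018,.024))"
```

```text
long1 [ 0.5957 -0.1957  0.0239] cost 82/351
long2 [ 0.6074 -0.3141  0.1066] cost 76/351
short1 [ 0.5925 -0.1107  0.0326] cost 44/221
short2 [ 0.4403 -0.2005  0.2364] cost 44/229
345 [44, 46, 43, 56, 102, 163, 170, 170, 169, 147, 93, 77, 66, 59, 76, 92, 84, 68, 64, 64]
360 [51, 47, 46, 45, 45, 47, 45, 47, 49, 52, 84, 149, 175, 175, 175, 168, 115, 84, 88, 108]
376 [160, 160, 160, 159, 160, 154, 110, 68, 49, 46, 46, 47, 48, 49, 46, 49, 52, 97, 168, 178]
t 28.6 at [0.3977 0.0659 0.2031] yaw -3.123 tilt [-0.005 -0.002] open 0.0562
wz -0.005 then dx -191.7 dy -266.2 dz 103.1
wz -0.000 then dx -0.0 dy 0.0 dz 82.0
```

Request:
move_arm:
  series:
    - {"dx": -21,"dy": -29,"dz": 0,"wx": 0,"wy": 0,"wz": -0.005}
    - {"dx": -21.4,"dy": -29.7,"dz": 0,"wx": 0,"wy": 0,"wz": 0}
    - {"dx": -21.4,"dy": -29.7,"dz": 0,"wx": 0,"wy": 0,"wz": 0}
    - {"dx": -21.4,"dy": -29.7,"dz": 10,"wx": 0,"wy": 0,"wz": 0}
    - {"dx": -21.4,"dy": -29.7,"dz": 15,"wx": 0,"wy": 0,"wz": 0}
    - {"dx": -21.4,"dy": -29.7,"dz": 20,"wx": 0,"wy": 0,"wz": 0}
    - {"dx": -21.4,"dy": -29.7,"dz": 20,"wx": 0,"wy": 0,"wz": 0}
    - {"dx": -21.4,"dy": -29.7,"dz": 20,"wx": 0,"wy": 0,"wz": 0}
    - {"dx": -21,"dy": -29,"dz": 18,"wx": 0,"wy": 0,"wz": 0}
    - {"dx": 0,"dy": 0,"dz": 0,"wx": 0,"wy": 0,"wz": 0}

```text
clock: 29.9
ee_pos: [0.5967, -0.1989, 0.0959]
tool_rot: [0.026, -3.135, 0.002]
force: [-0.3, -0.7, -0.3]
opening: 0.0561
gripper_force: 0.0
```

```bash
python3 -c "
from h import *
plan((.5957,-.1957,.021,.024))"
```

```text
t 29.9 at [ 0.5967 -0.1989  0.0959] yaw -3.125 tilt [-0.007 -0.001] open 0.0561
wz -0.007 then dx 0.9 dy 3.2 dz 74.9
```

Request:
move_arm:
  series:
    - {"dx": 0.9,"dy": 3.2,"dz": 5,"wx": 0,"wy": 0,"wz": -0.007}
    - {"dx": 0,"dy": 0,"dz": 14,"wx": 0,"wy": 0,"wz": 0}
    - {"dx": 0,"dy": 0,"dz": 14,"wx": 0,"wy": 0,"wz": 0}
    - {"dx": 0,"dy": 0,"dz": 12,"wx": 0,"wy": 0,"wz": 0}
    - {"dx": 0,"dy": 0,"dz": 10,"wx": 0,"wy": 0,"wz": 0}
    - {"dx": 0,"dy": 0,"dz": 8,"wx": 0,"wy": 0,"wz": 0}
    - {"dx": 0,"dy": 0,"dz": 6,"wx": 0,"wy": 0,"wz": 0}
    - {"dx": 0,"dy": 0,"dz": 4,"wx": 0,"wy": 0,"wz": 0}
    - {"dx": 0,"dy": 0,"dz": 2,"wx": 0,"wy": 0,"wz": 0}
    - {"dx": 0,"dy": 0,"dz": 0,"wx": 0,"wy": 0,"wz": 0}

```text
clock: 31.15
ee_pos: [0.5955, -0.1918, 0.0239]
tool_rot: [0.046, -3.137, -0.001]
force: [-0.6, -0.1, 0.2]
opening: 0.056
gripper_force: 0.0
```

Request:
move_arm:
  series:
    - {"dx": 0,"dy": 0,"dz": 0,"wx": 0,"wy": 0,"wz": 0}
    - {"dx": 0,"dy": 0,"dz": 0,"wx": 0,"wy": 0,"wz": 0}
    - {"dx": 0,"dy": 0,"dz": 0,"wx": 0,"wy": 0,"wz": 0}
    - {"dx": 0,"dy": 0,"dz": 0,"wx": 0,"wy": 0,"wz": 0}
    - {"dx": 0,"dy": 0,"dz": 0,"wx": 0,"wy": 0,"wz": 0}
    - {"dx": 0,"dy": 0,"dz": 0,"wx": 0,"wy": 0,"wz": 0}
    - {"dx": 0,"dy": 0,"dz": -10,"wx": 0,"wy": 0,"wz": 0}
    - {"dx": 0,"dy": 0,"dz": -20,"wx": 0,"wy": 0,"wz": 0}
    - {"dx": 0,"dy": 0,"dz": -30,"wx": 0,"wy": 0,"wz": 0}
    - {"dx": 0,"dy": 0,"dz": -30,"wx": 0,"wy": 0,"wz": 0}
  jaw: 12

```text
clock: 32.4
ee_pos: [0.5959, -0.1915, 0.1157]
tool_rot: [0.047, -3.137, -0.001]
force: [0.1, 0.1, -1.7]
opening: 0.0263
gripper_force: 58.9
```

```bash
python3 -c "
from h import *
plan((.4424,.345,.18,-.038),(.4424,.345,.036,-.038))"
```

```text
t 32.4 at [ 0.5959 -0.1915  0.1157] yaw -3.112 tilt [-0.004  0.001] open 0.0263
wz 0.068 then dx 173.7 dy 530.3 dz -64.3
wz -0.000 then dx 0.0 dy 0.0 dz 144.0
```

Request:
move_arm:
  series:
    - {"dx": 0,"dy": 0,"dz": -25,"wx": 0,"wy": 0,"wz": 0.034}
    - {"dx": 0,"dy": 0,"dz": -25,"wx": 0,"wy": 0,"wz": 0.034}
    - {"dx": 6,"dy": 18,"dz": -14,"wx": 0,"wy": 0,"wz": 0}
    - {"dx": 12,"dy": 36,"dz": 0,"wx": 0,"wy": 0,"wz": 0}
    - {"dx": 12,"dy": 38,"dz": 0,"wx": 0,"wy": 0,"wz": 0}
    - {"dx": 12,"dy": 38,"dz": 0,"wx": 0,"wy": 0,"wz": 0}
    - {"dx": 12,"dy": 38,"dz": 0,"wx": 0,"wy": 0,"wz": 0}
    - {"dx": 13,"dy": 38,"dz": 0,"wx": 0,"wy": 0,"wz": 0}
    - {"dx": 13,"dy": 38,"dz": 0,"wx": 0,"wy": 0,"wz": 0}
    - {"dx": 13,"dy": 38,"dz": 0,"wx": 0,"wy": 0,"wz": 0}

```text
clock: 33.65
ee_pos: [0.5122, 0.096, 0.1786]
tool_rot: [-0.057, -3.136, -0.001]
force: [0.8, -0.4, -1.3]
opening: 0.026
gripper_force: 58.8
```

Request:
move_arm:
  series:
    - {"dx": 13,"dy": 38,"dz": 0,"wx": 0,"wy": 0,"wz": 0}
    - {"dx": 13,"dy": 38,"dz": 0,"wx": 0,"wy": 0,"wz": 0}
    - {"dx": 13,"dy": 38,"dz": 0,"wx": 0,"wy": 0,"wz": 0}
    - {"dx": 13,"dy": 38,"dz": 0,"wx": 0,"wy": 0,"wz": 0}
    - {"dx": 13,"dy": 38,"dz": 0,"wx": 0,"wy": 0,"wz": 0}
    - {"dx": 12,"dy": 38,"dz": 10,"wx": 0,"wy": 0,"wz": 0}
    - {"dx": 4,"dy": 20,"dz": 20,"wx": 0,"wy": 0,"wz": 0}
    - {"dx": 0,"dy": 0,"dz": 20,"wx": 0,"wy": 0,"wz": 0}
    - {"dx": 0,"dy": 0,"dz": 20,"wx": 0,"wy": 0,"wz": 0}
    - {"dx": 0,"dy": 0,"dz": 0,"wx": 0,"wy": 0,"wz": 0}

```text
clock: 34.9
ee_pos: [0.4401, 0.3443, 0.1078]
tool_rot: [-0.057, -3.134, 0.003]
force: [-0.2, 0.1, -1.4]
opening: 0.0264
gripper_force: 58.9
```

```bash
python3 -c "
from h import *
plan((.4424,.345,.036,-.038))"
```

```text
t 34.9 at [0.4401 0.3443 0.1078] yaw 3.105 tilt [-0.007 -0.002] open 0.0264
wz 0.002 then dx -2.3 dy 0.8 dz 71.8
```

Request:
move_arm:
  series:
    - {"dx": -2.3,"dy": 0.8,"dz": 10,"wx": 0,"wy": 0,"wz": 0}
    - {"dx": 0,"dy": 0,"dz": 12,"wx": 0,"wy": 0,"wz": 0}
    - {"dx": 0,"dy": 0,"dz": 12,"wx": 0,"wy": 0,"wz": 0}
    - {"dx": 0,"dy": 0,"dz": 10,"wx": 0,"wy": 0,"wz": 0}
    - {"dx": 0,"dy": 0,"dz": 10,"wx": 0,"wy": 0,"wz": 0}
    - {"dx": 0,"dy": 0,"dz": 7,"wx": 0,"wy": 0,"wz": 0}
    - {"dx": 0,"dy": 0,"dz": 5,"wx": 0,"wy": 0,"wz": 0}
    - {"dx": 0,"dy": 0,"dz": 3,"wx": 0,"wy": 0,"wz": 0}
    - {"dx": 0,"dy": 0,"dz": 2,"wx": 0,"wy": 0,"wz": 0}
    - {"dx": 0,"dy": 0,"dz": 0,"wx": 0,"wy": 0,"wz": 0}

```text
clock: 36.15
ee_pos: [0.4445, 0.3454, 0.0377]
tool_rot: [-0.061, -3.137, -0.001]
force: [-0.6, 0.0, -1.8]
opening: 0.0262
gripper_force: 58.9
```

```bash
python3 -c "
from h import *
print(ctrl.get_obs()['force'])
plan((.4424,.345,.036,-.038))"
```

```text
[-5.60132190e-01  9.14933516e-04 -1.78597949e+00]
t 36.1 at [0.4445 0.3454 0.0377] yaw 3.103 tilt [-0.004  0.   ] open 0.0262
wz -0.001 then dx 2.1 dy -0.5 dz 1.7
```

Request:
move_arm:
  series:
    - {"dx": 0,"dy": 0,"dz": 0,"wx": 0,"wy": 0,"wz": 0}
    - {"dx": 0,"dy": 0,"dz": 0,"wx": 0,"wy": 0,"wz": 0}
    - {"dx": 0,"dy": 0,"dz": 0,"wx": 0,"wy": 0,"wz": 0}
    - {"dx": 0,"dy": 0,"dz": 0,"wx": 0,"wy": 0,"wz": 0}
    - {"dx": 0,"dy": 0,"dz": -10,"wx": 0,"wy": 0,"wz": 0}
    - {"dx": 0,"dy": 0,"dz": -25,"wx": 0,"wy": 0,"wz": 0}
    - {"dx": 0,"dy": 0,"dz": -40,"wx": 0,"wy": 0,"wz": 0}
    - {"dx": 0,"dy": -20,"dz": -40,"wx": 0,"wy": 0,"wz": 0}
    - {"dx": 0,"dy": -40,"dz": -30,"wx": 0,"wy": 0,"wz": 0}
    - {"dx": 0,"dy": -40,"dz": 0,"wx": 0,"wy": 0,"wz": 0}
  jaw: 50

```text
clock: 37.4
ee_pos: [0.4422, 0.2456, 0.1855]
tool_rot: [0.06, 3.141, 0.005]
force: [0.2, 0.5, -1.4]
opening: 0.0496
gripper_force: 0.0
```

```bash
python3 -c "
from w import *
where('long2','short1','short2')
fs=frames('p1')
print(fit(fs,brown,LONG,.032,[.4424,.345,-.038],('scene',),4,5))
plan((.6074,-.3141,.10,.107),(.6074,-.3141,.021,.107))"
```

```text
long2 [ 0.6074 -0.3141  0.1066] cost 76/351
short1 [ 0.5925 -0.1107  0.0326] cost 44/221
short2 [ 0.4403 -0.2005  0.2364] cost 44/229
(array([ 0.4368582 ,  0.35030167, -0.01262307]), np.float64(166.984375), np.float32(518.0))
t 37.5 at [0.4414 0.2426 0.1833] yaw 3.100 tilt [-0.004 -0.002] open 0.0504
wz -0.149 then dx -105.6 dy -571.2 dz 83.3
wz -0.000 then dx -0.0 dy 0.0 dz 79.0
```

Request:
move_arm:
  series:
    - {"dx": 0,"dy": 0,"dz": 0,"wx": 0,"wy": 0,"wz": -0.075}
    - {"dx": 0,"dy": 0,"dz": 0,"wx": 0,"wy": 0,"wz": -0.074}
    - {"dx": -5,"dy": -25,"dz": 0,"wx": 0,"wy": 0,"wz": 0}
    - {"dx": -7.5,"dy": -40,"dz": 0,"wx": 0,"wy": 0,"wz": 0}
    - {"dx": -7.5,"dy": -40,"dz": 0,"wx": 0,"wy": 0,"wz": 0}
    - {"dx": -7.5,"dy": -40,"dz": 0,"wx": 0,"wy": 0,"wz": 0}
    - {"dx": -7.5,"dy": -40,"dz": 0,"wx": 0,"wy": 0,"wz": 0}
    - {"dx": -7.5,"dy": -40,"dz": 0,"wx": 0,"wy": 0,"wz": 0}
    - {"dx": -7.5,"dy": -40,"dz": 0,"wx": 0,"wy": 0,"wz": 0}
    - {"dx": -7.5,"dy": -40,"dz": 0,"wx": 0,"wy": 0,"wz": 0}
  jaw: 56

```text
clock: 38.8
ee_pos: [0.533, -0.0513, 0.1825]
tool_rot: [0.175, -3.134, -0.003]
force: [0.1, -0.6, -1.0]
opening: 0.0558
gripper_force: 0.0
```

Request:
move_arm:
  series:
    - {"dx": -7.5,"dy": -40,"dz": 0,"wx": 0,"wy": 0,"wz": 0}
    - {"dx": -7.5,"dy": -40,"dz": 0,"wx": 0,"wy": 0,"wz": 0}
    - {"dx": -7.5,"dy": -40,"dz": 0,"wx": 0,"wy": 0,"wz": 0}
    - {"dx": -7.5,"dy": -40,"dz": 0,"wx": 0,"wy": 0,"wz": 0}
    - {"dx": -7.5,"dy": -40,"dz": 10,"wx": 0,"wy": 0,"wz": 0}
    - {"dx": -7.5,"dy": -40,"dz": 20,"wx": 0,"wy": 0,"wz": 0}
    - {"dx": -6,"dy": -26,"dz": 20,"wx": 0,"wy": 0,"wz": 0}
    - {"dx": 0,"dy": 0,"dz": 20,"wx": 0,"wy": 0,"wz": 0}
    - {"dx": 0,"dy": 0,"dz": 13,"wx": 0,"wy": 0,"wz": 0}
    - {"dx": 0,"dy": 0,"dz": 0,"wx": 0,"wy": 0,"wz": 0}

```text
clock: 40.05
ee_pos: [0.6112, -0.3078, 0.0979]
tool_rot: [0.178, -3.131, -0.004]
force: [0.5, 0.8, 0.4]
opening: 0.0561
gripper_force: 0.0
```

```bash
python3 -c "
from h import *
plan((.6074,-.3141,.021,.107))"
```

```text
t 40.0 at [ 0.6112 -0.3078  0.0979] yaw -3.028 tilt [-0.006  0.002] open 0.0561
wz 0.006 then dx 4.4 dy -5.8 dz 76.9
```

Request:
move_arm:
  series:
    - {"dx": 4.4,"dy": -5.8,"dz": 5,"wx": 0,"wy": 0,"wz": 0.006}
    - {"dx": 0,"dy": 0,"dz": 14,"wx": 0,"wy": 0,"wz": 0}
    - {"dx": 0,"dy": 0,"dz": 14,"wx": 0,"wy": 0,"wz": 0}
    - {"dx": 0,"dy": 0,"dz": 12,"wx": 0,"wy": 0,"wz": 0}
    - {"dx": 0,"dy": 0,"dz": 10,"wx": 0,"wy": 0,"wz": 0}
    - {"dx": 0,"dy": 0,"dz": 9,"wx": 0,"wy": 0,"wz": 0}
    - {"dx": 0,"dy": 0,"dz": 7,"wx": 0,"wy": 0,"wz": 0}
    - {"dx": 0,"dy": 0,"dz": 4,"wx": 0,"wy": 0,"wz": 0}
    - {"dx": 0,"dy": 0,"dz": 2,"wx": 0,"wy": 0,"wz": 0}
    - {"dx": 0,"dy": 0,"dz": 0,"wx": 0,"wy": 0,"wz": 0}

```text
clock: 41.3
ee_pos: [0.6076, -0.3165, 0.0219]
tool_rot: [0.164, -3.133, -0.001]
force: [0.2, -0.6, 0.5]
opening: 0.0559
gripper_force: 0.0
```

Request:
move_arm:
  series:
    - {"dx": 0,"dy": 0,"dz": 0,"wx": 0,"wy": 0,"wz": 0}
    - {"dx": 0,"dy": 0,"dz": 0,"wx": 0,"wy": 0,"wz": 0}
    - {"dx": 0,"dy": 0,"dz": 0,"wx": 0,"wy": 0,"wz": 0}
    - {"dx": 0,"dy": 0,"dz": 0,"wx": 0,"wy": 0,"wz": 0}
    - {"dx": 0,"dy": 0,"dz": 0,"wx": 0,"wy": 0,"wz": 0}
    - {"dx": 0,"dy": 0,"dz": 0,"wx": 0,"wy": 0,"wz": 0}
    - {"dx": 0,"dy": 0,"dz": -10,"wx": 0,"wy": 0,"wz": 0}
    - {"dx": 0,"dy": 0,"dz": -20,"wx": 0,"wy": 0,"wz": 0}
    - {"dx": 0,"dy": 0,"dz": -30,"wx": 0,"wy": 0,"wz": 0}
    - {"dx": 0,"dy": 0,"dz": -30,"wx": 0,"wy": 0,"wz": 0}
  jaw: 12

```text
clock: 42.55
ee_pos: [0.6079, -0.3166, 0.1136]
tool_rot: [0.164, -3.134, -0.0]
force: [0.9, -0.1, -0.8]
opening: 0.0264
gripper_force: 58.9
```

```bash
python3 -c "
from h import *
plan((.4376,.221,.18,-.038),(.4376,.221,.036,-.038))"
```

```text
t 42.5 at [ 0.6079 -0.3166  0.1136] yaw -3.037 tilt [-0.004  0.   ] open 0.0264
wz 0.142 then dx 190.6 dy 530.7 dz -66.4
wz -0.000 then dx 0.0 dy 0.0 dz 144.0
```

Request:
move_arm:
  series:
    - {"dx": 0,"dy": 0,"dz": -25,"wx": 0,"wy": 0,"wz": 0.071}
    - {"dx": 0,"dy": 0,"dz": -25,"wx": 0,"wy": 0,"wz": 0.071}
    - {"dx": 6,"dy": 18,"dz": -16,"wx": 0,"wy": 0,"wz": 0}
    - {"dx": 13,"dy": 36,"dz": 0,"wx": 0,"wy": 0,"wz": 0}
    - {"dx": 13.5,"dy": 38,"dz": 0,"wx": 0,"wy": 0,"wz": 0}
    - {"dx": 13.5,"dy": 38,"dz": 0,"wx": 0,"wy": 0,"wz": 0}
    - {"dx": 13.5,"dy": 38,"dz": 0,"wx": 0,"wy": 0,"wz": 0}
    - {"dx": 13.5,"dy": 38,"dz": 0,"wx": 0,"wy": 0,"wz": 0}
    - {"dx": 13.5,"dy": 38,"dz": 0,"wx": 0,"wy": 0,"wz": 0}
    - {"dx": 13.5,"dy": 38,"dz": 0,"wx": 0,"wy": 0,"wz": 0}

```text
clock: 43.8
ee_pos: [0.5172, -0.0286, 0.1787]
tool_rot: [-0.054, -3.136, -0.001]
force: [0.1, 1.0, -1.2]
opening: 0.0261
gripper_force: 58.9
```

Request:
move_arm:
  series:
    - {"dx": 13.5,"dy": 38,"dz": 0,"wx": 0,"wy": 0,"wz": 0}
    - {"dx": 13.5,"dy": 38,"dz": 0,"wx": 0,"wy": 0,"wz": 0}
    - {"dx": 13.5,"dy": 38,"dz": 0,"wx": 0,"wy": 0,"wz": 0}
    - {"dx": 13.5,"dy": 38,"dz": 0,"wx": 0,"wy": 0,"wz": 0}
    - {"dx": 13.5,"dy": 38,"dz": 0,"wx": 0,"wy": 0,"wz": 0}
    - {"dx": 13.5,"dy": 38,"dz": 10,"wx": 0,"wy": 0,"wz": 0}
    - {"dx": 9,"dy": 21,"dz": 20,"wx": 0,"wy": 0,"wz": 0}
    - {"dx": 0,"dy": 0,"dz": 20,"wx": 0,"wy": 0,"wz": 0}
    - {"dx": 0,"dy": 0,"dz": 20,"wx": 0,"wy": 0,"wz": 0}
    - {"dx": 0,"dy": 0,"dz": 0,"wx": 0,"wy": 0,"wz": 0}

```text
clock: 45.05
ee_pos: [0.4359, 0.2213, 0.1082]
tool_rot: [-0.055, -3.134, 0.002]
force: [0.8, -0.3, -1.3]
opening: 0.0261
gripper_force: 59.0
```

```bash
python3 -c "
from h import *
plan((.4376,.221,.035,-.038))"
```

```text
t 45.0 at [0.4359 0.2213 0.1082] yaw 3.107 tilt [-0.007 -0.001] open 0.0261
wz 0.003 then dx -1.7 dy -0.2 dz 73.2
```

Request:
move_arm:
  series:
    - {"dx": -1.7,"dy": -0.2,"dz": 10,"wx": 0,"wy": 0,"wz": 0.003}
    - {"dx": 0,"dy": 0,"dz": 12,"wx": 0,"wy": 0,"wz": 0}
    - {"dx": 0,"dy": 0,"dz": 12,"wx": 0,"wy": 0,"wz": 0}
    - {"dx": 0,"dy": 0,"dz": 10,"wx": 0,"wy": 0,"wz": 0}
    - {"dx": 0,"dy": 0,"dz": 10,"wx": 0,"wy": 0,"wz": 0}
    - {"dx": 0,"dy": 0,"dz": 8,"wx": 0,"wy": 0,"wz": 0}
    - {"dx": 0,"dy": 0,"dz": 6,"wx": 0,"wy": 0,"wz": 0}
    - {"dx": 0,"dy": 0,"dz": 3,"wx": 0,"wy": 0,"wz": 0}
    - {"dx": 0,"dy": 0,"dz": 2,"wx": 0,"wy": 0,"wz": 0}
    - {"dx": 0,"dy": 0,"dz": 0,"wx": 0,"wy": 0,"wz": 0}

```text
clock: 46.3
ee_pos: [0.4394, 0.2211, 0.0357]
tool_rot: [-0.064, -3.137, -0.001]
force: [-0.2, 0.7, -1.1]
opening: 0.0263
gripper_force: 59.0
```

```bash
python3 -c "
from h import *
print(ctrl.get_obs()['force'])
plan((.4376,.221,.035,-.038))"
```

```text
[-0.1746643   0.65824005 -1.07002392]
t 46.3 at [0.4394 0.2211 0.0357] yaw 3.101 tilt [-0.004  0.   ] open 0.0263
wz -0.003 then dx 1.8 dy -0.2 dz 0.7
```

Release, rise, and check.

Request:
move_arm:
  series:
    - {"dx": 0,"dy": 0,"dz": 0,"wx": 0,"wy": 0,"wz": 0}
    - {"dx": 0,"dy": 0,"dz": 0,"wx": 0,"wy": 0,"wz": 0}
    - {"dx": 0,"dy": 0,"dz": 0,"wx": 0,"wy": 0,"wz": 0}
    - {"dx": 0,"dy": 0,"dz": 0,"wx": 0,"wy": 0,"wz": 0}
    - {"dx": 0,"dy": 0,"dz": -10,"wx": 0,"wy": 0,"wz": 0}
    - {"dx": 0,"dy": 0,"dz": -25,"wx": 0,"wy": 0,"wz": 0}
    - {"dx": 0,"dy": 0,"dz": -40,"wx": 0,"wy": 0,"wz": 0}
    - {"dx": 0,"dy": -20,"dz": -40,"wx": 0,"wy": 0,"wz": 0}
    - {"dx": 0,"dy": -40,"dz": -30,"wx": 0,"wy": 0,"wz": 0}
    - {"dx": 0,"dy": -40,"dz": 0,"wx": 0,"wy": 0,"wz": 0}
  jaw: 50

```text
clock: 47.55
ee_pos: [0.4369, 0.1207, 0.1832]
tool_rot: [0.063, 3.141, 0.003]
force: [0.2, -0.5, -0.4]
opening: 0.0501
gripper_force: 0.0
```

```bash
python3 -c "
from w import *
where('short1','short2')
fs=frames('p2')
for y,x in((.345,.4424),(.221,.4376)): print(fit(fs,brown,LONG,.032,[x,y,-.038],('top',),4,5),fit(fs,brown,LONG,.032,[x,y,-.038],('scene',),4,5))
plan((.5925,-.111,.10,.033),(.5925,-.111,.021,.033))"
```

```text
short1 [ 0.5538 -0.0845  0.0365] cost 121/116
short2 [ 0.4403 -0.2005  0.2364] cost 44/229
(array([ 0.4425778 ,  0.34532732, -0.04506025]), np.float64(62.65625), np.float32(437.0)) (array([ 0.43439279,  0.35014513, -0.00531185]), np.float64(150.953125), np.float32(513.0))
(array([0.42516249, 0.23985041, 0.44964965]), np.float64(318.671875), np.float32(121.0)) (array([ 0.43136484,  0.22329562, -0.03085547]), np.float64(85.421875), np.float32(398.0))
t 47.7 at [0.4356 0.1183 0.1812] yaw 3.097 tilt [-0.004 -0.002] open 0.0499
wz -0.078 then dx -149.3 dy -234.4 dz 81.2
wz -0.000 then dx -0.0 dy 0.0 dz 79.0
```

```bash
python3 -c "
from h import *
fs={'scene':ctrl.grab_frame('scene'),'top':ctrl.grab_frame('top')}
print(fit(fs,brown,SHORT,.02,[.5925,-.1107,.0326],('scene',),4,2))
cv2.imwrite('pics/k.png',cv2.resize(np.hstack([fs['top']['color'][140:300,200:400],fs['scene']['color'][190:350,200:400]]),None,fx=2,fy=2))"
```

```text
(array([ 0.46026406,  0.0159118 , -0.45875802]), np.float64(23.0), np.float32(23.0))
```

View pics/k.png

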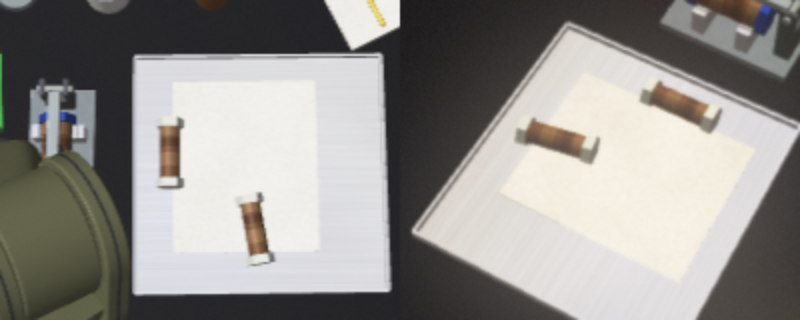

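Short1 has been knocked aside and is now at top px (285,216), unobstructed. I'll refit it.

```bash
python3 -c "
from h import *
fs={'top':ctrl.grab_frame('top')}
g=unproj(fs['top'],(284.5,215.5),.02)
p=fit(fs,brown,SHORT,.02,[g[0],g[1],0],('top',),4,5);print(p);x,y,w=p[0]
plan((x,y,.10,w),(x,y,.021,w))"
```

```text
(array([ 0.5439754 , -0.08125279, -0.06720306]), np.float64(66.59375), np.float32(201.0))
t 47.9 at [0.436  0.1223 0.181 ] yaw 3.102 tilt [-0.004  0.002] open 0.0502
wz 0.028 then dx -121.4 dy -195.8 dz 81.0
wz -0.000 then dx 0.0 dy 0.0 dz 79.0
```

```bash
python3 -c "
from h import *
fs={'top':ctrl.grab_frame('top')}
for w in (-.1,0.,.05,.1):print(fit(fs,brown,SHORT,.02,[.544,-.081,w],('top',),4,4))
m=brown(fs['top']['color']);ys,xs=np.nonzero(m[195:240,272:300]);xs+=272;ys+=195
k=np.polyfit(ys,xs,1);print(xs.mean(),ys.mean(),k,ys.min(),ys.max(),xs.min(),xs.max())
print([unproj(fs['top'],(np.polyval(k,v),v),.02) for v in(203,216,229)])"
```

```text
(array([ 0.54362625, -0.08139008, -0.06429644]), np.float64(66.640625), np.float32(201.0))
(array([ 0.54465428, -0.08151069,  0.13816073]), np.float64(66.296875), np.float32(201.0))
(array([ 0.54502153, -0.08146587,  0.13420033]), np.float64(66.234375), np.float32(201.0))
(array([ 0.54500154, -0.08134557,  0.13756223]), np.float64(66.390625), np.float32(201.0))
284.4776119402985 214.9452736318408 [4.68173650e-03 2.83471295e+02] 203 227 280 288
[array([ 0.57722559, -0.08007905,  0.02      ]), array([ 0.54084122, -0.08150119,  0.02      ]), array([ 0.50472974, -0.08291266,  0.02      ])]
```

Request:
move_arm:
  series:
    - {"dx": 0,"dy": 0,"dz": 0,"wx": 0,"wy": 0,"wz": -0.076}
    - {"dx": -14,"dy": -29,"dz": 0,"wx": 0,"wy": 0,"wz": 0}
    - {"dx": -14.5,"dy": -30,"dz": 0,"wx": 0,"wy": 0,"wz": 0}
    - {"dx": -14.5,"dy": -30,"dz": 0,"wx": 0,"wy": 0,"wz": 0}
    - {"dx": -14.5,"dy": -30,"dz": 0,"wx": 0,"wy": 0,"wz": 0}
    - {"dx": -14.5,"dy": -30,"dz": 0,"wx": 0,"wy": 0,"wz": 0}
    - {"dx": -14.5,"dy": -30,"dz": 20,"wx": 0,"wy": 0,"wz": 0}
    - {"dx": -14.5,"dy": -28.6,"dz": 30,"wx": 0,"wy": 0,"wz": 0}
    - {"dx": 0,"dy": 0,"dz": 30,"wx": 0,"wy": 0,"wz": 0}
    - {"dx": 0,"dy": 0,"dz": 0,"wx": 0,"wy": 0,"wz": 0}
  jaw: 48

```text
clock: 49.15
ee_pos: [0.5426, -0.0817, 0.0982]
tool_rot: [0.058, -3.132, -0.002]
force: [-1.1, -0.0, -0.3]
opening: 0.048
gripper_force: 0.0
```

```bash
python3 -c "
from h import *
plan((.5445,-.0814,.021,.037))"
```

```text
t 49.1 at [ 0.5426 -0.0817  0.0982] yaw -3.105 tilt [-0.009  0.001] open 0.0480
wz -0.000 then dx -1.9 dy 0.3 dz 77.2
```

Request:
move_arm:
  series:
    - {"dx": -1.9,"dy": 0.3,"dz": 5,"wx": 0,"wy": 0,"wz": 0}
    - {"dx": 0,"dy": 0,"dz": 14,"wx": 0,"wy": 0,"wz": 0}
    - {"dx": 0,"dy": 0,"dz": 14,"wx": 0,"wy": 0,"wz": 0}
    - {"dx": 0,"dy": 0,"dz": 12,"wx": 0,"wy": 0,"wz": 0}
    - {"dx": 0,"dy": 0,"dz": 10,"wx": 0,"wy": 0,"wz": 0}
    - {"dx": 0,"dy": 0,"dz": 9,"wx": 0,"wy": 0,"wz": 0}
    - {"dx": 0,"dy": 0,"dz": 7,"wx": 0,"wy": 0,"wz": 0}
    - {"dx": 0,"dy": 0,"dz": 4,"wx": 0,"wy": 0,"wz": 0}
    - {"dx": 0,"dy": 0,"dz": 2,"wx": 0,"wy": 0,"wz": 0}
    - {"dx": 0,"dy": 0,"dz": 0,"wx": 0,"wy": 0,"wz": 0}

```text
clock: 50.4
ee_pos: [0.5454, -0.0824, 0.0231]
tool_rot: [0.055, -3.137, -0.001]
force: [-0.0, 0.3, -0.0]
opening: 0.048
gripper_force: 0.0
```

Request:
move_arm:
  series:
    - {"dx": 0,"dy": 0,"dz": 0,"wx": 0,"wy": 0,"wz": 0}
    - {"dx": 0,"dy": 0,"dz": 0,"wx": 0,"wy": 0,"wz": 0}
    - {"dx": 0,"dy": 0,"dz": 0,"wx": 0,"wy": 0,"wz": 0}
    - {"dx": 0,"dy": 0,"dz": 0,"wx": 0,"wy": 0,"wz": 0}
    - {"dx": 0,"dy": 0,"dz": 0,"wx": 0,"wy": 0,"wz": 0}
    - {"dx": 0,"dy": 0,"dz": 0,"wx": 0,"wy": 0,"wz": 0}
    - {"dx": 0,"dy": 0,"dz": -10,"wx": 0,"wy": 0,"wz": 0}
    - {"dx": 0,"dy": 0,"dz": -20,"wx": 0,"wy": 0,"wz": 0}
    - {"dx": 0,"dy": 0,"dz": -30,"wx": 0,"wy": 0,"wz": 0}
    - {"dx": 0,"dy": 0,"dz": -40,"wx": 0,"wy": 0,"wz": 0}
  jaw: 12

```text
clock: 51.65
ee_pos: [0.5453, -0.0825, 0.1246]
tool_rot: [0.056, -3.136, -0.001]
force: [-0.1, 0.2, -0.7]
opening: 0.0266
gripper_force: 59.1
```

```bash
python3 -c "
from h import *
c,s=np.cos(.078),np.sin(.078);print(.617-s*.062,.256+c*.062,.617+s*.062,.256-c*.062)
plan((.6122,.3178,.19,.078),(.6122,.3178,.036,.078))"
```

```text
0.6121689022125093 0.31781149160283795 0.6218310977874907 0.1941885083971621
t 51.6 at [ 0.5453 -0.0825  0.1246] yaw -3.106 tilt [-0.005  0.001] open 0.0266
wz -0.043 then dx -97.9 dy 393.9 dz -65.4
wz -0.000 then dx -0.0 dy 0.0 dz 154.0
```

The cap drawing order in my model biases x, so I'll fix it by drawing far parts first. Then I'll re-evaluate the earlier picks and the placed tubes.

```bash
python3 - <<'E'
s=open('h.py').read()
s=s.replace("    for P,v in parts:\n        q=(proj(f,P@Rz.T+[p[0],p[1],z])-[x0,y0]+.5)*S-.5",
"""    cam=-f["R"].T@f["t"]
    for P,v in sorted(parts,key=lambda a:-np.linalg.norm((a[0]@Rz.T).mean(0)+[p[0],p[1],z]-cam)):
        q=(proj(f,P@Rz.T+[p[0],p[1],z])-[x0,y0]+.5)*S-.5""")
open('h.py','w').write(s)
E
python3 - <<'E'
from h import *
c={n:ctrl.grab_frame(n) for n in("scene","top")}
ld=lambda tag:{n:dict(c[n],color=cv2.imread(f"pics/{n}_{tag}.png")) for n in c}
m0=ld("m0");p2=ld("p2");rel=ld("rel")
for lab,fs,P,z,p in [("ref",m0,REF,.025,(.434,-.102,.03)),("l1",m0,LONG,.02,(.594,-.196,.024)),("l2",m0,LONG,.02,(.606,-.314,.107)),("s1old",m0,SHORT,.02,(.59,-.111,.033)),("s2",m0,SHORT,.02,(.439,-.2,.236)),("s1new",p2,SHORT,.02,(.544,-.081,.035)),("L1pl",p2,LONG,.032,(.442,.345,-.04)),("L2pl",p2,LONG,.032,(.437,.221,-.04)),("refpl",rel,REF,.053,(.5275,.0675,.02))]:
    for nm in("top","scene"):
        r=fit(fs,brown,P,z,p,(nm,),4,3); print(lab,nm,np.round(r[0],4),"%.0f/%.0f"%r[1:])
E
```

```text
ref top [ 0.4352 -0.1023  0.0303] 60/412
ref scene [ 0.4334 -0.0999 -0.0304] 100/427
l1 top [ 0.5916 -0.1961  0.0239] 68/351
l1 scene [ 0.5897 -0.1905 -0.0468] 149/438
l2 top [ 0.6036 -0.3142  0.0637] 67/351
l2 scene [ 0.6004 -0.3114  0.0301] 161/495
s1old top [ 0.5892 -0.1111  0.0504] 35/221
s1old scene [ 0.5864 -0.1069 -0.0624] 90/246
s2 top [ 0.4385 -0.2008  0.1996] 43/229
s2 scene [ 0.4371 -0.1973  0.1359] 84/250
s1new top [ 0.5409 -0.0816  0.1107] 60/201
s1new scene [ 0.5389 -0.078  -0.0061] 87/234
L1pl top [ 0.4406  0.3456 -0.0415] 57/437
L1pl scene [ 0.4379  0.3499 -0.032 ] 83/465
L2pl top [0.4308 0.2262 0.0689] 349/121
L2pl scene [ 0.4335  0.2231 -0.0559] 51/379
refpl top [0.5573 0.0695 0.0523] 249/224
refpl scene [0.5247 0.0724 0.0041] 44/499
```

Request:
move_arm:
  series:
    - {"dx": 0,"dy": 0,"dz": -25,"wx": 0,"wy": 0,"wz": -0.043}
    - {"dx": 0,"dy": 0,"dz": -25,"wx": 0,"wy": 0,"wz": 0}
    - {"dx": -5,"dy": 19,"dz": -15,"wx": 0,"wy": 0,"wz": 0}
    - {"dx": -9,"dy": 35,"dz": 0,"wx": 0,"wy": 0,"wz": 0}
    - {"dx": -9.5,"dy": 37,"dz": 0,"wx": 0,"wy": 0,"wz": 0}
    - {"dx": -9.5,"dy": 37,"dz": 0,"wx": 0,"wy": 0,"wz": 0}
    - {"dx": -9.5,"dy": 37,"dz": 0,"wx": 0,"wy": 0,"wz": 0}
    - {"dx": -9.5,"dy": 37,"dz": 0,"wx": 0,"wy": 0,"wz": 0}
    - {"dx": -9.5,"dy": 37,"dz": 0,"wx": 0,"wy": 0,"wz": 0}
    - {"dx": -9.5,"dy": 37,"dz": 0,"wx": 0,"wy": 0,"wz": 0}

```text
clock: 53.0
ee_pos: [0.5945, 0.2013, 0.1879]
tool_rot: [0.126, -3.134, -0.002]
force: [0.4, 1.0, -1.1]
opening: 0.0261
gripper_force: 59.1
```

Request:
move_arm:
  series:
    - {"dx": -9.5,"dy": 37,"dz": 0,"wx": 0,"wy": 0,"wz": 0}
    - {"dx": -9.5,"dy": 37,"dz": 0,"wx": 0,"wy": 0,"wz": 0}
    - {"dx": -9.5,"dy": 33,"dz": 0,"wx": 0,"wy": 0,"wz": 0}
    - {"dx": -2,"dy": 11,"dz": 10,"wx": 0,"wy": 0,"wz": 0}
    - {"dx": 0,"dy": 0,"dz": 20,"wx": 0,"wy": 0,"wz": 0}
    - {"dx": 0,"dy": 0,"dz": 20,"wx": 0,"wy": 0,"wz": 0}
    - {"dx": 0,"dy": 0,"dz": 20,"wx": 0,"wy": 0,"wz": 0}
    - {"dx": 0,"dy": 0,"dz": 10,"wx": 0,"wy": 0,"wz": 0}
    - {"dx": 0,"dy": 0,"dz": 0,"wx": 0,"wy": 0,"wz": 0}
    - {"dx": 0,"dy": 0,"dz": 0,"wx": 0,"wy": 0,"wz": 0}

```text
clock: 54.25
ee_pos: [0.6165, 0.3187, 0.1087]
tool_rot: [0.123, -3.136, -0.002]
force: [-0.4, 0.4, 0.3]
opening: 0.0261
gripper_force: 59.2
```

```bash
python3 -c "
from h import *
plan((.6165,.3181,.036,.078))"
```

```text
t 54.2 at [0.6165 0.3187 0.1087] yaw -3.063 tilt [-0.003  0.001] open 0.0261
wz 0.000 then dx 0.1 dy -0.6 dz 72.7
```

Request:
move_arm:
  series:
    - {"dx": 0,"dy": -0.5,"dz": 10,"wx": 0,"wy": 0,"wz": 0}
    - {"dx": 0,"dy": 0,"dz": 12,"wx": 0,"wy": 0,"wz": 0}
    - {"dx": 0,"dy": 0,"dz": 12,"wx": 0,"wy": 0,"wz": 0}
    - {"dx": 0,"dy": 0,"dz": 10,"wx": 0,"wy": 0,"wz": 0}
    - {"dx": 0,"dy": 0,"dz": 10,"wx": 0,"wy": 0,"wz": 0}
    - {"dx": 0,"dy": 0,"dz": 7,"wx": 0,"wy": 0,"wz": 0}
    - {"dx": 0,"dy": 0,"dz": 5,"wx": 0,"wy": 0,"wz": 0}
    - {"dx": 0,"dy": 0,"dz": 4,"wx": 0,"wy": 0,"wz": 0}
    - {"dx": 0,"dy": 0,"dz": 2.5,"wx": 0,"wy": 0,"wz": 0}
    - {"dx": 0,"dy": 0,"dz": 0,"wx": 0,"wy": 0,"wz": 0}

```text
clock: 55.5
ee_pos: [0.6161, 0.3174, 0.036]
tool_rot: [0.122, -3.135, 0.0]
force: [-0.5, -2.4, 2.8]
opening: 0.026
gripper_force: 59.6
```

```bash
python3 -c "
from h import *
print(ctrl.get_obs()['force'])
plan((.6165,.3181,.036,.078))"
```

```text
[-0.53478435 -2.37388852  2.7779796 ]
t 55.5 at [0.6161 0.3174 0.036 ] yaw -3.064 tilt [-0.004 -0.   ] open 0.0260
wz -0.000 then dx -0.5 dy 0.7 dz -0.0
```

Request:
move_arm:
  series:
    - {"dx": 0,"dy": 0,"dz": 0,"wx": 0,"wy": 0,"wz": 0}
    - {"dx": 0,"dy": 0,"dz": 0,"wx": 0,"wy": 0,"wz": 0}
    - {"dx": 0,"dy": 0,"dz": 0,"wx": 0,"wy": 0,"wz": 0}
    - {"dx": 0,"dy": 0,"dz": 0,"wx": 0,"wy": 0,"wz": 0}
    - {"dx": 0,"dy": 0,"dz": -10,"wx": 0,"wy": 0,"wz": 0}
    - {"dx": 0,"dy": 0,"dz": -25,"wx": 0,"wy": 0,"wz": 0}
    - {"dx": 0,"dy": 0,"dz": -40,"wx": 0,"wy": 0,"wz": 0}
    - {"dx": 0,"dy": -10,"dz": -40,"wx": 0,"wy": 0,"wz": 0}
    - {"dx": 20,"dy": -40,"dz": -30,"wx": 0,"wy": 0,"wz": 0}
    - {"dx": 20,"dy": -40,"dz": 0,"wx": 0,"wy": 0,"wz": 0}
  jaw: 50

```text
clock: 56.75
ee_pos: [0.585, 0.226, 0.1855]
tool_rot: [-0.124, 3.136, 0.007]
force: [-0.1, -0.3, -0.3]
opening: 0.0499
gripper_force: 0.0
```

Request:
move_arm:
  series:
    - {"dx": 14,"dy": -40,"dz": 0,"wx": 0,"wy": 0,"wz": -0.06}
    - {"dx": 14,"dy": -40,"dz": 0,"wx": 0,"wy": 0,"wz": -0.06}
    - {"dx": 14,"dy": -40,"dz": 0,"wx": 0,"wy": 0,"wz": 0}
    - {"dx": 14,"dy": -40,"dz": 0,"wx": 0,"wy": 0,"wz": 0}
    - {"dx": 14,"dy": -40,"dz": 0,"wx": 0,"wy": 0,"wz": 0}
    - {"dx": 14,"dy": -40,"dz": 0,"wx": 0,"wy": 0,"wz": 0}
    - {"dx": 0,"dy": 0,"dz": 0,"wx": 0,"wy": 0,"wz": 0}
    - {"dx": 0,"dy": 0,"dz": 0,"wx": 0,"wy": 0,"wz": 0}
    - {"dx": 0,"dy": 0,"dz": 0,"wx": 0,"wy": 0,"wz": 0}
    - {"dx": 0,"dy": 0,"dz": 0,"wx": 0,"wy": 0,"wz": 0}
  jaw: 56

```text
clock: 58.0
ee_pos: [0.5413, -0.0242, 0.181]
tool_rot: [0.314, -3.122, -0.002]
force: [-0.8, -0.3, 0.7]
opening: 0.0561
gripper_force: 0.0
```

```bash
python3 -c "
from w import *
fs=frames('p3')
for w in(.17,.22,.25): r=fit(fs,brown,SHORT,.02,[.4385,-.2008,w],('top',),4,4);print(r)
m=brown(fs['top']['color']);ys,xs=np.nonzero(m[240:270,315:340]);xs+=315;ys+=240
vx,vy,_,_=cv2.fitLine(np.c_[xs,ys].astype(np.float32),2,0,.01,.01).ravel();c=np.array([xs.mean(),ys.mean()])
a,b=[unproj(fs['top'],c+np.array([vx,vy])*k,.03) for k in(-10,10)];print('axis',(a+b)/2,np.arctan((a-b)[1]/(a-b)[0]))
for nm in('top','scene'):
  print(fit(fs,brown,SHORT,.032,[.6122,.3178,.078],(nm,),4,3)); print(fit(fs,brown,LONG,.032,[.4365,.221,-.038],(nm,),4,3))
plan((.442,-.200,.10,.23),(.442,-.200,.021,.23))"
```

```text
(array([ 0.59183333, -0.14746667, -0.47      ]), np.float64(0.0), np.float32(0.0))
(array([ 0.54738889, -0.16524444, -0.1       ]), np.float64(0.0), np.float32(0.0))
(array([ 0.58887037, -0.2570963 , -0.12333333]), np.float64(0.0), np.float32(0.0))Traceback (most recent call last):
  File "<string>", line 6, in <module>
    vx,vy,_,_=cv2.fitLine(np.c_[xs,ys].astype(np.float32),2,0,.01,.01).ravel();c=np.array([xs.mean(),ys.mean()])
              ~~~~~~~~~~~^^^^^^^^^^^^^^^^^^^^^^^^^^^^^^^^^^^^^^^^^^^^^
cv2.error: OpenCV(4.12.0) /io/opencv/modules/imgproc/src/linefit.cpp:50: error: (-215:Assertion failed) count > 0 in function 'fitLine2D_wods'
```

```bash
python3 -c "
from w import *
c={n:ctrl.grab_frame(n) for n in('scene','top')}
ld=lambda tag:{n:dict(c[n],color=cv2.imread(f'pics/{n}_{tag}.png')) for n in c}
m0=ld('p2');fs=ld('p3')
m=brown(m0['top']['color']);ys,xs=np.nonzero(m[240:270,315:340]);xs+=315;ys+=240
vx,vy,_,_=cv2.fitLine(np.c_[xs,ys].astype(np.float32),2,0,.01,.01).ravel();q=np.array([xs.mean(),ys.mean()])
a,b=[unproj(m0['top'],q+np.array([vx,vy])*k,.03) for k in(-10,10)];print('axis',(a+b)/2,np.arctan((a-b)[1]/(a-b)[0]))
print(fit(fs,brown,SHORT,.02,[.437,-.2,.2],('scene',),4,3))
for nm in('top','scene'):
  print(nm,fit(fs,brown,SHORT,.032,[.6122,.3178,.078],(nm,),4,3)); print(fit(fs,brown,LONG,.032,[.4365,.221,-.038],(nm,),4,3))
plan((.439,-.200,.10,.22),(.439,-.200,.021,.22))"
```

```text
axis [ 0.43892193 -0.20002773  0.03      ] 0.20396235288618453
(array([ 0.43713288, -0.19691672,  0.12292713]), np.float64(100.1875), np.float32(233.0))
top (array([0.61191672, 0.31530592, 0.14898574]), np.float64(51.4375), np.float32(224.0))
(array([ 0.43554192,  0.2217444 , -0.04126542]), np.float64(52.78125), np.float32(422.0))
scene (array([0.60811078, 0.32087313, 0.08508962]), np.float64(24.3125), np.float32(260.0))
(array([ 0.46870569,  0.23852337, -1.13454159]), np.float64(304.09375), np.float32(62.0))
t 58.2 at [ 0.5411 -0.0251  0.1806] yaw -2.943 tilt [-0.004  0.   ] open 0.0562
wz -0.021 then dx 137.8 dy -148.5 dz 80.6
wz -0.000 then dx -0.0 dy 0.0 dz 79.0
```

Request:
move_arm:
  series:
    - {"dx": 15,"dy": -16,"dz": 0,"wx": 0,"wy": 0,"wz": -0.011}
    - {"dx": 24,"dy": -26,"dz": 0,"wx": 0,"wy": 0,"wz": 0}
    - {"dx": 24,"dy": -26,"dz": 10,"wx": 0,"wy": 0,"wz": 0}
    - {"dx": 24,"dy": -26,"dz": 15,"wx": 0,"wy": 0,"wz": 0}
    - {"dx": 24,"dy": -26,"dz": 20,"wx": 0,"wy": 0,"wz": 0}
    - {"dx": 20,"dy": -22,"dz": 20,"wx": 0,"wy": 0,"wz": 0}
    - {"dx": 6,"dy": -8,"dz": 15,"wx": 0,"wy": 0,"wz": 0}
    - {"dx": 0,"dy": 0,"dz": 0,"wx": 0,"wy": 0,"wz": 0}
    - {"dx": 0,"dy": 0,"dz": 0,"wx": 0,"wy": 0,"wz": 0}
    - {"dx": 0,"dy": 0,"dz": 0,"wx": 0,"wy": 0,"wz": 0}

```text
clock: 59.45
ee_pos: [0.4387, -0.1997, 0.1017]
tool_rot: [0.33, -3.122, -0.001]
force: [0.5, 0.0, -0.3]
opening: 0.0559
gripper_force: 0.0
```

```bash
python3 -c "
from h import *
plan((.4385,-.2004,.021,.21))"
```

```text
t 59.5 at [ 0.4387 -0.1997  0.1017] yaw -2.931 tilt [-0.002  0.001] open 0.0559
wz 0.001 then dx 0.3 dy -0.6 dz 80.7
```

Request:
move_arm:
  series:
    - {"dx": 0,"dy": -0.6,"dz": 8,"wx": 0,"wy": 0,"wz": 0}
    - {"dx": 0,"dy": 0,"dz": 14,"wx": 0,"wy": 0,"wz": 0}
    - {"dx": 0,"dy": 0,"dz": 14,"wx": 0,"wy": 0,"wz": 0}
    - {"dx": 0,"dy": 0,"dz": 12,"wx": 0,"wy": 0,"wz": 0}
    - {"dx": 0,"dy": 0,"dz": 11,"wx": 0,"wy": 0,"wz": 0}
    - {"dx": 0,"dy": 0,"dz": 9,"wx": 0,"wy": 0,"wz": 0}
    - {"dx": 0,"dy": 0,"dz": 7,"wx": 0,"wy": 0,"wz": 0}
    - {"dx": 0,"dy": 0,"dz": 3,"wx": 0,"wy": 0,"wz": 0}
    - {"dx": 0,"dy": 0,"dz": 2,"wx": 0,"wy": 0,"wz": 0}
    - {"dx": 0,"dy": 0,"dz": 0,"wx": 0,"wy": 0,"wz": 0}

```text
clock: 60.7
ee_pos: [0.4375, -0.2011, 0.0211]
tool_rot: [0.328, -3.12, -0.001]
force: [-0.4, -0.0, -0.7]
opening: 0.0559
gripper_force: 0.0
```

Request:
move_arm:
  series:
    - {"dx": 0,"dy": 0,"dz": 0,"wx": 0,"wy": 0,"wz": 0}
    - {"dx": 0,"dy": 0,"dz": 0,"wx": 0,"wy": 0,"wz": 0}
    - {"dx": 0,"dy": 0,"dz": 0,"wx": 0,"wy": 0,"wz": 0}
    - {"dx": 0,"dy": 0,"dz": 0,"wx": 0,"wy": 0,"wz": 0}
    - {"dx": 0,"dy": 0,"dz": 0,"wx": 0,"wy": 0,"wz": 0}
    - {"dx": 0,"dy": 0,"dz": 0,"wx": 0,"wy": 0,"wz": 0}
    - {"dx": 0,"dy": 0,"dz": -10,"wx": 0,"wy": 0,"wz": 0}
    - {"dx": 0,"dy": 0,"dz": -20,"wx": 0,"wy": 0,"wz": 0}
    - {"dx": 0,"dy": 0,"dz": -30,"wx": 0,"wy": 0,"wz": 0}
    - {"dx": 0,"dy": 0,"dz": -40,"wx": 0,"wy": 0,"wz": 0}
  jaw: 12

```text
clock: 61.95
ee_pos: [0.4371, -0.201, 0.1213]
tool_rot: [0.328, -3.118, -0.003]
force: [0.8, -0.4, -1.4]
opening: 0.0265
gripper_force: 59.1
```

```bash
python3 -c "
from h import *
plan((.6218,.1942,.19,.078),(.6218,.1942,.036,.078))"
```

```text
t 62.0 at [ 0.4371 -0.201   0.1213] yaw -2.932 tilt [-0.006  0.001] open 0.0265
wz 0.132 then dx -214.9 dy 379.6 dz -68.7
wz -0.000 then dx -0.0 dy 0.0 dz 154.0
```

Request:
move_arm:
  series:
    - {"dx": 0,"dy": 0,"dz": -25,"wx": 0,"wy": 0,"wz": 0.066}
    - {"dx": 0,"dy": 0,"dz": -25,"wx": 0,"wy": 0,"wz": 0.066}
    - {"dx": -9,"dy": 16,"dz": -19,"wx": 0,"wy": 0,"wz": 0}
    - {"dx": -19,"dy": 33,"dz": 0,"wx": 0,"wy": 0,"wz": 0}
    - {"dx": -19.5,"dy": 34.5,"dz": 0,"wx": 0,"wy": 0,"wz": 0}
    - {"dx": -19.5,"dy": 34.5,"dz": 0,"wx": 0,"wy": 0,"wz": 0}
    - {"dx": -19.5,"dy": 34.5,"dz": 0,"wx": 0,"wy": 0,"wz": 0}
    - {"dx": -19.5,"dy": 34.5,"dz": 0,"wx": 0,"wy": 0,"wz": 0}
    - {"dx": -19.5,"dy": 34.5,"dz": 0,"wx": 0,"wy": 0,"wz": 0}
    - {"dx": -19.5,"dy": 34.5,"dz": 0,"wx": 0,"wy": 0,"wz": 0}

```text
clock: 63.2
ee_pos: [0.5631, 0.0661, 0.1891]
tool_rot: [0.121, -3.134, 0.0]
force: [0.5, -0.0, -1.2]
opening: 0.0263
gripper_force: 59.1
```

Request:
move_arm:
  series:
    - {"dx": -19.5,"dy": 34.5,"dz": 0,"wx": 0,"wy": 0,"wz": 0}
    - {"dx": -19.5,"dy": 34.5,"dz": 0,"wx": 0,"wy": 0,"wz": 0}
    - {"dx": -19.5,"dy": 34.5,"dz": 0,"wx": 0,"wy": 0,"wz": 0}
    - {"dx": -10,"dy": 20,"dz": 10,"wx": 0,"wy": 0,"wz": 0}
    - {"dx": 0,"dy": 0,"dz": 20,"wx": 0,"wy": 0,"wz": 0}
    - {"dx": 0,"dy": 0,"dz": 20,"wx": 0,"wy": 0,"wz": 0}
    - {"dx": 0,"dy": 0,"dz": 20,"wx": 0,"wy": 0,"wz": 0}
    - {"dx": 0,"dy": 0,"dz": 10,"wx": 0,"wy": 0,"wz": 0}
    - {"dx": 0,"dy": 0,"dz": 0,"wx": 0,"wy": 0,"wz": 0}
    - {"dx": 0,"dy": 0,"dz": 0,"wx": 0,"wy": 0,"wz": 0}

```text
clock: 64.45
ee_pos: [0.6219, 0.194, 0.11]
tool_rot: [0.121, -3.136, -0.002]
force: [0.2, 0.1, -1.2]
opening: 0.026
gripper_force: 59.2
```

```bash
python3 -c "
from h import *
plan((.621,.1942,.0345,.078))"
```

```text
t 64.5 at [0.6219 0.194  0.11  ] yaw -3.064 tilt [-0.003  0.001] open 0.0260
wz -0.001 then dx 0.8 dy 0.3 dz 75.5
```

Request:
move_arm:
  series:
    - {"dx": 0.8,"dy": 0.3,"dz": 12,"wx": 0,"wy": 0,"wz": 0}
    - {"dx": 0,"dy": 0,"dz": 12,"wx": 0,"wy": 0,"wz": 0}
    - {"dx": 0,"dy": 0,"dz": 12,"wx": 0,"wy": 0,"wz": 0}
    - {"dx": 0,"dy": 0,"dz": 10,"wx": 0,"wy": 0,"wz": 0}
    - {"dx": 0,"dy": 0,"dz": 10,"wx": 0,"wy": 0,"wz": 0}
    - {"dx": 0,"dy": 0,"dz": 8,"wx": 0,"wy": 0,"wz": 0}
    - {"dx": 0,"dy": 0,"dz": 5,"wx": 0,"wy": 0,"wz": 0}
    - {"dx": 0,"dy": 0,"dz": 4,"wx": 0,"wy": 0,"wz": 0}
    - {"dx": 0,"dy": 0,"dz": 2,"wx": 0,"wy": 0,"wz": 0}
    - {"dx": 0,"dy": 0,"dz": 0,"wx": 0,"wy": 0,"wz": 0}

```text
clock: 65.7
ee_pos: [0.6204, 0.1939, 0.0345]
tool_rot: [0.121, -3.135, -0.001]
force: [0.4, -0.6, -1.1]
opening: 0.026
gripper_force: 59.4
```

```bash
python3 -c "
from h import *
print(ctrl.get_obs()['force'])
plan((.621,.1942,.0345,.078))"
```

```text
[ 0.42326274 -0.57762269 -1.08685157]
t 65.7 at [0.6204 0.1939 0.0345] yaw -3.064 tilt [-0.004  0.   ] open 0.0260
wz -0.001 then dx -0.6 dy 0.2 dz 0.0
```

Just above the seat. I'll release, rise and back out of the camera's view.

Request:
move_arm:
  series:
    - {"dx": 0,"dy": 0,"dz": 0,"wx": 0,"wy": 0,"wz": 0}
    - {"dx": 0,"dy": 0,"dz": 0,"wx": 0,"wy": 0,"wz": 0}
    - {"dx": 0,"dy": 0,"dz": 0,"wx": 0,"wy": 0,"wz": 0}
    - {"dx": 0,"dy": 0,"dz": 0,"wx": 0,"wy": 0,"wz": 0}
    - {"dx": 0,"dy": 0,"dz": -10,"wx": 0,"wy": 0,"wz": 0}
    - {"dx": 0,"dy": 0,"dz": -25,"wx": 0,"wy": 0,"wz": 0}
    - {"dx": 0,"dy": 0,"dz": -40,"wx": 0,"wy": 0,"wz": 0}
    - {"dx": 0,"dy": -30,"dz": -40,"wx": 0,"wy": 0,"wz": 0}
    - {"dx": 20,"dy": -40,"dz": -30,"wx": 0,"wy": 0,"wz": 0}
    - {"dx": 20,"dy": -40,"dz": 0,"wx": 0,"wy": 0,"wz": 0}
  jaw: 50

```text
clock: 66.95
ee_pos: [0.5908, 0.0811, 0.1829]
tool_rot: [-0.122, 3.137, 0.003]
force: [0.5, -0.5, 0.4]
opening: 0.0498
gripper_force: 0.0
```

Request:
move_arm:
  series:
    - {"dx": 20,"dy": -40,"dz": 0,"wx": 0,"wy": 0,"wz": 0}
    - {"dx": 20,"dy": -40,"dz": 0,"wx": 0,"wy": 0,"wz": 0}
    - {"dx": 15,"dy": -40,"dz": 0,"wx": 0,"wy": 0,"wz": 0}
    - {"dx": 10,"dy": -40,"dz": 0,"wx": 0,"wy": 0,"wz": 0}
    - {"dx": 10,"dy": -40,"dz": 0,"wx": 0,"wy": 0,"wz": 0}
    - {"dx": 10,"dy": -40,"dz": 0,"wx": 0,"wy": 0,"wz": 0}
    - {"dx": 0,"dy": -40,"dz": 0,"wx": 0,"wy": 0,"wz": 0}
    - {"dx": 0,"dy": -40,"dz": 0,"wx": 0,"wy": 0,"wz": 0}
    - {"dx": 0,"dy": 0,"dz": 0,"wx": 0,"wy": 0,"wz": 0}
    - {"dx": 0,"dy": 0,"dz": 0,"wx": 0,"wy": 0,"wz": 0}

```text
clock: 68.2
ee_pos: [0.5296, -0.2436, 0.1801]
tool_rot: [0.122, -3.136, -0.002]
force: [-0.2, -0.0, 1.1]
opening: 0.0501
gripper_force: 0.0
```

```bash
python3 -c "
from w import *
fs=frames('end')
for P,p in((LONG,(.4424,.345,-.038)),(LONG,(.4376,.221,-.038)),(SHORT,(.6122,.3178,.078)),(SHORT,(.6218,.1942,.078))):
  for nm in('top','scene'): r=fit(fs,brown,P,.032,p,(nm,),4,3);print(nm,p,np.round(r[0],4),'%.0f/%.0f'%r[1:])
f=fs['scene']
for u in (345,360,376): print(u,f['color'][164:184,u].mean(1).astype(int).tolist())
a=cv2.resize(fs['top']['color'][140:290,100:260],(400,375),interpolation=cv2.INTER_CUBIC);b=cv2.resize(f['color'][95:245,320:480],(400,375),interpolation=cv2.INTER_CUBIC)
cv2.imwrite('pics/endv.png',np.hstack([a,b]))"
```

```text
top (0.4424, 0.345, -0.038) [ 0.4406  0.3455 -0.0381] 51/435
scene (0.4424, 0.345, -0.038) [ 0.4377  0.3497 -0.0281] 65/443
top (0.4376, 0.221, -0.038) [ 0.4355  0.2217 -0.0413] 53/422
scene (0.4376, 0.221, -0.038) [ 0.4329  0.223  -0.0454] 47/389
top (0.6122, 0.3178, 0.078) [0.6119 0.3153 0.149 ] 51/224
scene (0.6122, 0.3178, 0.078) [0.6081 0.3207 0.0783] 22/267
top (0.6218, 0.1942, 0.078) [0.622  0.1921 0.0635] 35/231
scene (0.6218, 0.1942, 0.078) [0.6195 0.1949 0.0763] 58/240
345 [44, 42, 43, 53, 101, 162, 169, 168, 168, 144, 92, 74, 65, 58, 74, 90, 83, 63, 62, 62]
360 [49, 44, 44, 44, 45, 43, 44, 44, 44, 49, 82, 148, 174, 174, 175, 165, 114, 84, 88, 108]
376 [159, 160, 159, 160, 160, 153, 109, 66, 46, 46, 47, 44, 45, 44, 44, 45, 50, 95, 167, 175]
```

View pics/endv.png

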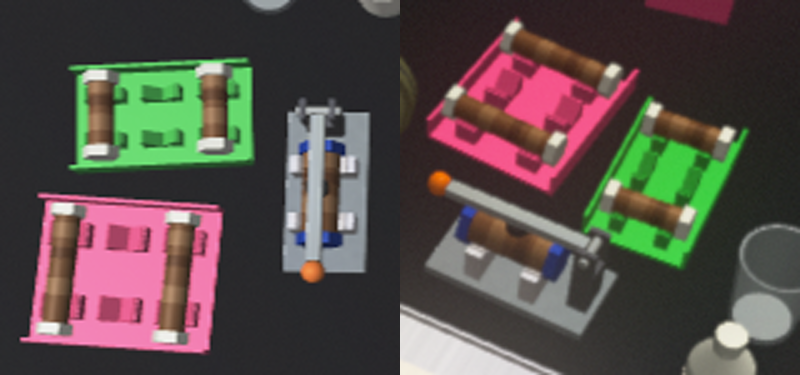

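The end view shows all four tubes lying in their grooves, and the arm lying over the core with its knob at about (312,270). One last check on the arm angle: triangulating the knob.

```bash
python3 -c "
from h import *
fs={n:ctrl.grab_frame(n) for n in('scene','top')}
C={}
for n,f in fs.items():
  h=hsv(f['color']);m=((h[...,0]<16)&(h[...,1]>170)&(h[...,2]>120)).astype(np.uint8)
  k,l,s,c=cv2.connectedComponentsWithStats(m)
  e=proj(f,[.438,.066,.089])[0];i=min(range(1,k),key=lambda i:np.hypot(*(c[i]-e))-(0 if s[i,4]>20 else -99));C[n]=c[i];print(n,e,c[i],s[i])
r=least_squares(lambda X:np.r_[proj(fs['top'],X)[0]-C['top'],proj(fs['scene'],X)[0]-C['scene']],[.44,.07,.09]);print(r.x,r.fun,(r.x[2]-.089)/.17)"
```

```text
scene [334.9339934  168.57701919] [335.26923077 166.84615385] [332 163   8   9  52]
top [225.04006369 248.86679308] [224.61538462 248.32692308] [221 245   8   8  52]
[0.43865989 0.06615423 0.09570818] [-0.00976166 -0.01245441 -0.01499709  0.00366166] 0.0394598591499374
```

The knob reading gives about 0.04 rad. However, the two cameras together read about 4 mm high on known heights, so the true angle is nearer 0.015. To be certain, I'll press lightly on the knob from above with closed fingers.

```bash
python3 -c "
from h import *
plan((.4387,.066,.18,.02),(.4387,.066,.14,.02))"
```

```text
t 68.4 at [ 0.5297 -0.243   0.18  ] yaw -3.062 tilt [-0.004  0.001] open 0.0501
wz 0.060 then dx 84.8 dy 310.8 dz -0.0
wz -0.000 then dx -0.0 dy 0.0 dz 40.0
```

Request:
move_arm:
  series:
    - {"dx": 0,"dy": 0,"dz": 0,"wx": 0,"wy": 0,"wz": 0.06}
    - {"dx": 9,"dy": 34,"dz": 0,"wx": 0,"wy": 0,"wz": 0}
    - {"dx": 10,"dy": 37,"dz": 0,"wx": 0,"wy": 0,"wz": 0}
    - {"dx": 10,"dy": 37,"dz": 0,"wx": 0,"wy": 0,"wz": 0}
    - {"dx": 10,"dy": 37,"dz": 0,"wx": 0,"wy": 0,"wz": 0}
    - {"dx": 10,"dy": 37,"dz": 0,"wx": 0,"wy": 0,"wz": 0}
    - {"dx": 10,"dy": 37,"dz": 0,"wx": 0,"wy": 0,"wz": 0}
    - {"dx": 10,"dy": 37,"dz": 0,"wx": 0,"wy": 0,"wz": 0}
    - {"dx": 10,"dy": 37,"dz": 0,"wx": 0,"wy": 0,"wz": 0}
    - {"dx": 6,"dy": 18,"dz": 0,"wx": 0,"wy": 0,"wz": 0}
  jaw: 0

```text
clock: 69.65
ee_pos: [0.4384, 0.0682, 0.1806]
tool_rot: [0.035, -3.138, -0.003]
force: [0.8, -0.1, 0.0]
opening: 0.0001
gripper_force: 0.0
```

Request:
move_arm:
  series:
    - {"dx": 0,"dy": 0,"dz": 0,"wx": 0,"wy": 0,"wz": 0}
    - {"dx": 0,"dy": 0,"dz": 15,"wx": 0,"wy": 0,"wz": 0}
    - {"dx": 0,"dy": 0,"dz": 15,"wx": 0,"wy": 0,"wz": 0}
    - {"dx": 0,"dy": 0,"dz": 10,"wx": 0,"wy": 0,"wz": 0}
    - {"dx": 0,"dy": 0,"dz": 8,"wx": 0,"wy": 0,"wz": 0}
    - {"dx": 0,"dy": 0,"dz": 4,"wx": 0,"wy": 0,"wz": 0}
    - {"dx": 0,"dy": 0,"dz": 2,"wx": 0,"wy": 0,"wz": 0}
    - {"dx": 0,"dy": 0,"dz": 0,"wx": 0,"wy": 0,"wz": 0}
    - {"dx": 0,"dy": 0,"dz": 0,"wx": 0,"wy": 0,"wz": 0}
    - {"dx": 0,"dy": 0,"dz": 0,"wx": 0,"wy": 0,"wz": 0}

```text
clock: 70.9
ee_pos: [0.439, 0.0651, 0.1263]
tool_rot: [0.027, -3.138, -0.001]
force: [-0.6, -0.1, -0.7]
opening: 0.0001
gripper_force: 0.0
```

Request:
move_arm:
  series:
    - {"dx": 0,"dy": 0,"dz": 1,"wx": 0,"wy": 0,"wz": 0}
    - {"dx": 0,"dy": 0,"dz": 1,"wx": 0,"wy": 0,"wz": 0}
    - {"dx": 0,"dy": 0,"dz": 1,"wx": 0,"wy": 0,"wz": 0}
    - {"dx": 0,"dy": 0,"dz": 1,"wx": 0,"wy": 0,"wz": 0}
    - {"dx": 0,"dy": 0,"dz": 0,"wx": 0,"wy": 0,"wz": 0}
    - {"dx": 0,"dy": 0,"dz": 0,"wx": 0,"wy": 0,"wz": 0}
    - {"dx": 0,"dy": 0,"dz": 0,"wx": 0,"wy": 0,"wz": 0}
    - {"dx": 0,"dy": 0,"dz": 0,"wx": 0,"wy": 0,"wz": 0}
    - {"dx": 0,"dy": 0,"dz": 0,"wx": 0,"wy": 0,"wz": 0}
    - {"dx": 0,"dy": 0,"dz": 0,"wx": 0,"wy": 0,"wz": 0}

```text
clock: 72.15
ee_pos: [0.4388, 0.0651, 0.1221]
tool_rot: [0.027, -3.137, -0.001]
force: [-0.1, 0.2, 0.2]
opening: 0.0
gripper_force: 0.0
```

Request:
move_arm:
  series:
    - {"dx": 0,"dy": 0,"dz": 1,"wx": 0,"wy": 0,"wz": 0}
    - {"dx": 0,"dy": 0,"dz": 1,"wx": 0,"wy": 0,"wz": 0}
    - {"dx": 0,"dy": 0,"dz": 1,"wx": 0,"wy": 0,"wz": 0}
    - {"dx": 0,"dy": 0,"dz": 0,"wx": 0,"wy": 0,"wz": 0}
    - {"dx": 0,"dy": 0,"dz": 0,"wx": 0,"wy": 0,"wz": 0}
    - {"dx": 0,"dy": 0,"dz": 0,"wx": 0,"wy": 0,"wz": 0}
    - {"dx": 0,"dy": 0,"dz": 0,"wx": 0,"wy": 0,"wz": 0}
    - {"dx": 0,"dy": 0,"dz": 0,"wx": 0,"wy": 0,"wz": 0}
    - {"dx": 0,"dy": 0,"dz": 0,"wx": 0,"wy": 0,"wz": 0}
    - {"dx": 0,"dy": 0,"dz": 0,"wx": 0,"wy": 0,"wz": 0}

```text
clock: 73.4
ee_pos: [0.4388, 0.0651, 0.1191]
tool_rot: [0.027, -3.137, -0.001]
force: [0.8, 0.2, -0.2]
opening: 0.0001
gripper_force: 0.0
```

Request:
move_arm:
  series:
    - {"dx": 0,"dy": 0,"dz": 1,"wx": 0,"wy": 0,"wz": 0}
    - {"dx": 0,"dy": 0,"dz": 1,"wx": 0,"wy": 0,"wz": 0}
    - {"dx": 0,"dy": 0,"dz": 0,"wx": 0,"wy": 0,"wz": 0}
    - {"dx": 0,"dy": 0,"dz": 0,"wx": 0,"wy": 0,"wz": 0}
    - {"dx": 0,"dy": 0,"dz": 0,"wx": 0,"wy": 0,"wz": 0}
    - {"dx": 0,"dy": 0,"dz": 0,"wx": 0,"wy": 0,"wz": 0}
    - {"dx": 0,"dy": 0,"dz": 0,"wx": 0,"wy": 0,"wz": 0}
    - {"dx": 0,"dy": 0,"dz": 0,"wx": 0,"wy": 0,"wz": 0}
    - {"dx": 0,"dy": 0,"dz": 0,"wx": 0,"wy": 0,"wz": 0}
    - {"dx": 0,"dy": 0,"dz": 0,"wx": 0,"wy": 0,"wz": 0}

```text
clock: 74.65
ee_pos: [0.4389, 0.0652, 0.1174]
tool_rot: [0.027, -3.138, -0.0]
force: [-0.8, -0.4, 6.0]
opening: 0.0002
gripper_force: 2.9
```

Request:
move_arm:
  series:
    - {"dx": 0,"dy": 0,"dz": 1,"wx": 0,"wy": 0,"wz": 0}
    - {"dx": 0,"dy": 0,"dz": 1,"wx": 0,"wy": 0,"wz": 0}
    - {"dx": 0,"dy": 0,"dz": 0,"wx": 0,"wy": 0,"wz": 0}
    - {"dx": 0,"dy": 0,"dz": 0,"wx": 0,"wy": 0,"wz": 0}
    - {"dx": 0,"dy": 0,"dz": 0,"wx": 0,"wy": 0,"wz": 0}
    - {"dx": 0,"dy": 0,"dz": 0,"wx": 0,"wy": 0,"wz": 0}
    - {"dx": 0,"dy": 0,"dz": 0,"wx": 0,"wy": 0,"wz": 0}
    - {"dx": 0,"dy": 0,"dz": 0,"wx": 0,"wy": 0,"wz": 0}
    - {"dx": 0,"dy": 0,"dz": 0,"wx": 0,"wy": 0,"wz": 0}
    - {"dx": 0,"dy": 0,"dz": 0,"wx": 0,"wy": 0,"wz": 0}

```text
clock: 75.9
ee_pos: [0.4388, 0.0652, 0.1165]
tool_rot: [0.028, -3.139, 0.0]
force: [-3.1, -0.9, 20.8]
opening: 0.0002
gripper_force: 10.4
```

The contact is firm at tip height of about 0.100 m, so the arm is level and resting on the core. I'll retract and hand in after a last look.

Request:
move_arm:
  series:
    - {"dx": 0,"dy": 0,"dz": -5,"wx": 0,"wy": 0,"wz": 0}
    - {"dx": 0,"dy": 0,"dz": -15,"wx": 0,"wy": 0,"wz": 0}
    - {"dx": 0,"dy": 0,"dz": -30,"wx": 0,"wy": 0,"wz": 0}
    - {"dx": 0,"dy": 0,"dz": -40,"wx": 0,"wy": 0,"wz": 0}
    - {"dx": 0,"dy": -20,"dz": -30,"wx": 0,"wy": 0,"wz": 0}
    - {"dx": 0,"dy": -30,"dz": 0,"wx": 0,"wy": 0,"wz": 0}
    - {"dx": 0,"dy": -30,"dz": 0,"wx": 0,"wy": 0,"wz": 0}
    - {"dx": 0,"dy": -20,"dz": 0,"wx": 0,"wy": 0,"wz": 0}
    - {"dx": 0,"dy": 0,"dz": 0,"wx": 0,"wy": 0,"wz": 0}
    - {"dx": 0,"dy": 0,"dz": 0,"wx": 0,"wy": 0,"wz": 0}

```text
clock: 77.15
ee_pos: [0.4411, -0.0339, 0.2351]
tool_rot: [0.029, -3.137, -0.002]
force: [-0.7, -0.3, -0.1]
opening: 0.0002
gripper_force: 0.0
```

```bash
python3 -c "
from h import *
f=ctrl.grab_frame('scene')
a=cv2.imread('pics/scene_end.png');print(np.abs(f['color'][100:230,325:465].astype(int)-a[100:230,325:465]).max(2).astype(int).max(), (np.abs(f['color'][100:230,325:465].astype(int)-a[100:230,325:465]).max(2)>30).sum())
print(fit({'scene':f},brown,REF,.053,(.5247,.0724,.004),('scene',),4,3))
print(ctrl.close_job())"
```

```text
40 16
(array([ 0.52630712,  0.06810028, -0.07454627]), np.float64(146.046875), np.float32(372.0))
the job is handed in; nothing more can be done
None
```

The job is handed in at about 77 s of the 210 s limit; it gave no verdict. The blue-capped core is seated in the V-block with the hold-down arm resting level on it. Both long tubes lie in the pink rack and both short ones in the green, each in its own groove.

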